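# Find the valve with the worn lever joint and square it into the repair corner

### The job

Rock the lever of each of the three valves clockwise (seen from above) and then back anticlockwise, each time until its stem just begins to follow, to find which lever has the most free play on its stem. Slide that worst valve along the bench, without lifting it, square and flush into the wooden fence corner. Leave the other two valves where they stand, all three levers still turned to where the stem bites, and the three bystanders in their places.

Things in the scene. Friction and masses are not known exactly. Their poses are not given: they have to be found in the camera images.
- valve_a: one of three look-alike aluminium valve blocks, 90 x 90 mm, 45 mm high, 0.7 to 1 kg, loose on the bench (about 5 to 13 N slides it); origin at the centre of its underside, z up, on the upright stem axis. Lever underside 56 mm, top 64 mm, pointer top 74 mm above the bench. With both joints at 0 the lever points along the block's -y. Pipe ports in the +x and -x sides
- tip_a (a point): outer end of the flat steel lever of valve_a, 105 mm from the stem axis, 60 mm above the bench; the lever is a straight bar 14 mm wide and 8 mm thick
- stem_a (a joint): turn of the stem of valve_a in its block, rad, anticlockwise from above positive, +-1.1; shown by the brass pointer bar (60 mm) on top of the stem, which lies square to the lever when the lever is in the middle of its play; stiff (about 0.09 Nm) and stays where it is left
- lever_a (a joint): turn of the lever of valve_a relative to its stem, rad, anticlockwise positive, 0 in the middle of the free play: it swings loosely between two equal limits +-p, then carries the stem along; light friction (0.035 Nm) keeps it where it is left; p differs from valve to valve and lies between 0.05 and 0.4
- valve_b: one of three look-alike aluminium valve blocks, 90 x 90 mm, 45 mm high, 0.7 to 1 kg, loose on the bench (about 5 to 13 N slides it); origin at the centre of its underside, z up, on the upright stem axis. Lever underside 56 mm, top 64 mm, pointer top 74 mm above the bench. With both joints at 0 the lever points along the block's -y. Pipe ports in the +x and -x sides
- tip_b (a point): outer end of the flat steel lever of valve_b, 105 mm from the stem axis, 60 mm above the bench; the lever is a straight bar 14 mm wide and 8 mm thick
- stem_b (a joint): turn of the stem of valve_b in its block, rad, anticlockwise from above positive, +-1.1; shown by the brass pointer bar (60 mm) on top of the stem, which lies square to the lever when the lever is in the middle of its play; stiff (about 0.09 Nm) and stays where it is left
- lever_b (a joint): turn of the lever of valve_b relative to its stem, rad, anticlockwise positive, 0 in the middle of the free play: it swings loosely between two equal limits +-p, then carries the stem along; light friction (0.035 Nm) keeps it where it is left; p differs from valve to valve and lies between 0.05 and 0.4
- valve_c: one of three look-alike aluminium valve blocks, 90 x 90 mm, 45 mm high, 0.7 to 1 kg, loose on the bench (about 5 to 13 N slides it); origin at the centre of its underside, z up, on the upright stem axis. Lever underside 56 mm, top 64 mm, pointer top 74 mm above the bench. With both joints at 0 the lever points along the block's -y. Pipe ports in the +x and -x sides
- tip_c (a point): outer end of the flat steel lever of valve_c, 105 mm from the stem axis, 60 mm above the bench; the lever is a straight bar 14 mm wide and 8 mm thick
- stem_c (a joint): turn of the stem of valve_c in its block, rad, anticlockwise from above positive, +-1.1; shown by the brass pointer bar (60 mm) on top of the stem, which lies square to the lever when the lever is in the middle of its play; stiff (about 0.09 Nm) and stays where it is left
- lever_c (a joint): turn of the lever of valve_c relative to its stem, rad, anticlockwise positive, 0 in the middle of the free play: it swings loosely between two equal limits +-p, then carries the stem along; light friction (0.035 Nm) keeps it where it is left; p differs from valve to valve and lies between 0.05 and 0.4
- fence: fixed corner fence of two dark wooden battens, 30 mm high and 25 mm thick; origin on the bench at the inner corner. The far batten's inner face is the plane x=0 and runs from y=-25 to y=160 mm; the side batten's inner face is the plane y=0 and runs from x=-160 to x=0. Work goes on the side x<0, y>0: a 90 mm block sitting in the corner has its centre at x=-45, y=45 mm
- tumbler: bystander: green glass tumbler, 68 mm across, 75 mm high; origin at the centre of its underside
- scoop: bystander: wooden shaping cup, 76 mm across, 45 mm high, with a handle reaching 134 mm from its centre along its +x; origin at the centre of the cup's underside
- weight: bystander: amber glass cylinder, 66 mm across, 45 mm high; origin at the centre of its underside
Things that resemble listed ones, but are neither listed nor needed, are in the scene too. Leave any pink look-alike of the valve_a alone.

How it is judged:
By the outcome, as a careful person would: the job done as asked, in the order asked, and still so for the second after the job is handed in, with the robot touching nothing.
It also fails if it takes over 72 s, if anything falls off the work surface, if the arm or the gripper's body presses on something with over 40 N, if the wrist force passes 120 N, or if a joint passes its speed limit or range.

### The arm

A 6-joint arm with a two-finger parallel gripper is mounted at the origin on the work surface. World frame = base frame: x ahead of the robot, y to its left, z up, the work surface at z = 0. Lengths are in m, angles in rad, forces in N, time in s.
With the tool pointing down it reaches from about 0.3 to 0.825 m from the base axis. Payload 5.4 kg.
Tool frame: the origin (TCP) lies on the centre line of the jaws, within the pads' length; the fingertips stand 14 mm ahead of it and the grasp point (between the pads) lies 5 mm behind it; z points along the fingers, x is the direction in which the jaws open and shut, and the axes are right-handed (so a half turn about z gives the same grasp; the last joint's range is limited). The gripper opens to 92 mm and grips with 3 to 60 N. Pads are 20 mm wide; open, the fingers measure 128 mm over their backs; the gripper's body (75 mm by 189 mm) begins 69 mm behind the grasp point.
Start: joints at [1.033, 0.158, 1.597, -0, 1.386, -0.21], TCP at [0.185, 0.544, 0.205] pointing down, gripper open.
Joint ranges: [-2.91, 2.91], [-0.94, 2.29], [0.18, 2.7], [-1.29, 4.43], [0.17, 2.64], [-3, 3]. Speed limits (rad/s): [2.57, 2.57, 3.14, 3.14, 3.14, 3.14].

### API

Orientations are given as a 3x3 rotation matrix whose columns are the frame's x, y, z axes.
In Python, from bench import arm gives the robot as it stands.
- The arm moves only by the shell command python3 -m pendant 'ROWS' [OPENING] [FORCE]. ROWS is JSON, a list of rows, each an object with "linear": the shift along the tool's x, y, z in m, a list of three; "yaw": the turn about the tool's z in rad. A call has 1 to 20 rows; each row is the pose to reach, as a shift and turn from the pose commanded when the call began, along the tool's axes at that moment; what a row does not reach only later rows make up. A row lasts 1/12 s, in which the tool goes at most 41.7 mm and 7.16 degrees, less where a joint would pass 70% of its speed; a pose out of reach is approached as far as the arm can. A call with a gripper value outside its range is refused whole. OPENING is the closure, from -1 (fully open) to 1 (shut), so that 0 is half open, set as the call begins (- or left out, the last holds). The fingers move at their own pace and stop on an object; FORCE is the grip in N (left out, the last holds). Time passes only in rows, so rows that repeat a pose let the fingers close. It gives the time, the measured TCP pose, the force and the opening at its end, in the units of the state.
- arm.state(): the state, without advancing time (a new reading comes with each control period).
- arm.grab_frame(name): name is "side" or "top"; returns the picture (480x640x3 uint8, red, green, blue); there is no depth.
- arm.camera_model(name): a dict with "fx", "fy", "cx", "cy" (pixels), "R" (3x3) and "t" (3): a world point X has camera coordinates R X + t. Camera axes: x right, y down, z forward; pixel columns grow to the right and rows downward; lengths in m; the calibration is good to about 2 mm. A picture is of the moment at which its call begins. camera_model takes no time and is no camera call.
- arm.finish_job(): hands the job in, once; it reports no verdict.
The state is a dict: "time_s": time; "joint_positions": joint angles; "qvel": joint speeds; "joint_efforts": joint torques, N m; "ee_pos": TCP position; "tcp_rot": TCP orientation; "force": force on the tool from outside, world axes, zero at the start; "torque": the same for the moment, N m; "opening": finger opening in m.
Only numpy, scipy, OpenCV 4.12 (cv2) and the standard library are available. Lean on these libraries where they do the work, as an engineer would, in place of code of your own. Each camera call takes 0.05 s, during which the arm holds its last target.

## Working session

There is one attempt and no reset: what is moved stays moved. The work goes in short steps, Python scripts to look and compute and a shell command to move; the robot and the scene stay as the last step left them, time stands still between calls to the robot, and variables do not carry over. Pictures are saved under pics/ and viewed, and the job is handed in when it is done.

```bash
mkdir -p pics; ls; python3 - <<'E'
from bench import arm
import cv2,numpy as np
s=arm.state()
for k,v in s.items(): print(k,np.round(np.array(v),4).tolist())
for n in("top","side"):
    c=arm.camera_model(n); print(n,{k:np.round(np.array(v),4).tolist() for k,v in c.items()})
    cv2.imwrite(f"pics/{n}0.png",cv2.cvtColor(arm.grab_frame(n),cv2.COLOR_RGB2BGR))
E
```

```text
pics
time_s 0.0
joint_positions [1.0329, 0.1591, 1.5982, -0.0, 1.3862, -0.2101]
qvel [0.0012, 0.0002, -0.0014, -0.0014, -0.0008, -0.0001]
joint_efforts [0.0011, -38.5562, -32.2112, 0.0703, 0.0376, -0.0001]
ee_pos [0.1848, 0.5438, 0.2037]
tcp_rot [[0.3219, 0.9468, -0.001], [0.9468, -0.3219, -0.0016], [-0.0019, -0.0004, -1.0]]
force [-0.253, 0.793, -0.4722]
torque [-0.0502, 0.0275, -0.0232]
opening 0.092
top {'fx': 434.3234, 'fy': 434.3234, 'cx': 322.4685, 'cy': 240.0556, 'R': [[-0.0104, -0.9999, -0.0067], [-0.9892, 0.0113, -0.1462], [0.1463, 0.0052, -0.9892]], 't': [-0.0237, 0.5198, 1.0793]}
side {'fx': 541.6855, 'fy': 541.6855, 'cx': 313.8734, 'cy': 242.5731, 'R': [[0.9463, -0.3232, -0.0036], [-0.2098, -0.6057, -0.7675], [0.2459, 0.7271, -0.641]], 't': [-0.4947, 0.1394, 1.2508]}
```

View pics/top0.png

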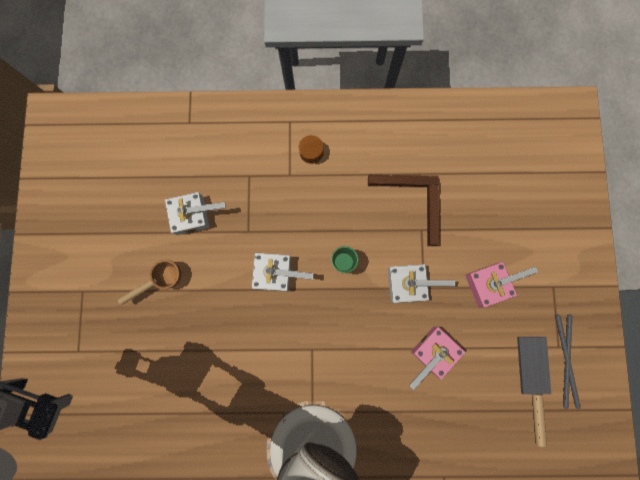

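View pics/side0.png

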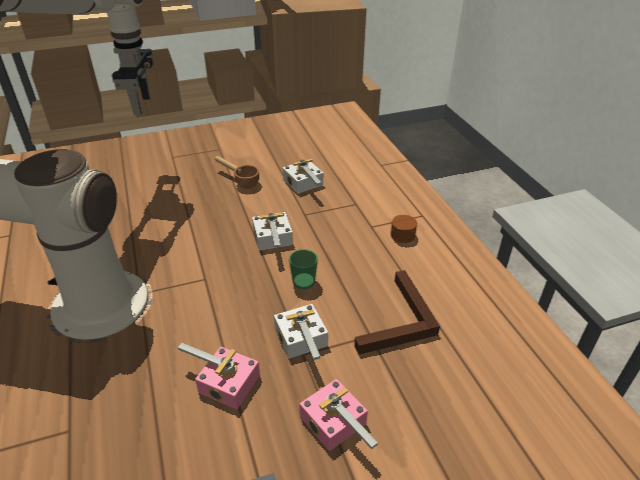

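```bash
cat > h.py <<'E'
from bench import arm
import cv2,numpy as np
def w(cam,u,v,z):
    c=arm.camera_model(cam);R=np.array(c['R']);t=np.array(c['t'])
    d=R.T@np.array([(u-c['cx'])/c['fx'],(v-c['cy'])/c['fy'],1]);o=-R.T@t
    return (o+d*(z-o[2])/d[2])[:2]
def p(cam,X):
    c=arm.camera_model(cam);q=np.array(c['R'])@np.array(X)+np.array(c['t'])
    return q[0]/q[2]*c['fx']+c['cx'],q[1]/q[2]*c['fy']+c['cy']
def grab(n): return cv2.cvtColor(arm.grab_frame(n),cv2.COLOR_RGB2BGR)
def crop(im,u,v,hw,hh,s): 
    return cv2.resize(im[v-hh:v+hh,u-hw:u+hw],None,fx=s,fy=s,interpolation=cv2.INTER_CUBIC)
E
python3 - <<'E'
from h import *
im=cv2.imread('pics/top0.png')
a=[crop(im,x,y,33,37,6) for x,y in((198,212),(287,272),(424,284))]
cv2.imwrite('pics/c0.png',cv2.resize(np.hstack(a),None,fx=.66,fy=.66))
cv2.imwrite('pics/c1.png',crop(im,405,215,50,40,8))
for n in("top","side"):
  c=arm.camera_model(n);print(-np.array(c['R']).T@np.array(c['t']))
E
```

```text
[ 0.35608014 -0.03512924  1.1434845 ]
[ 0.18982616 -0.98482746  0.90703351]
```

View pics/c0.png

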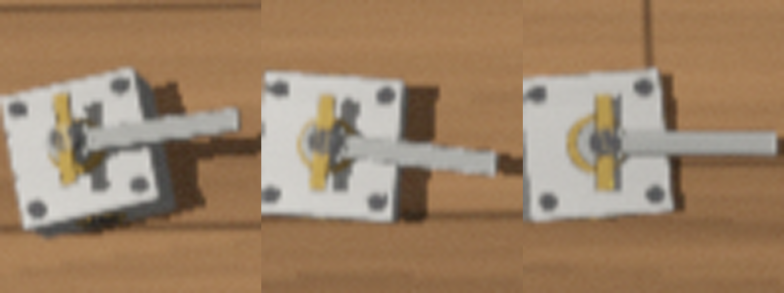

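View pics/c1.png

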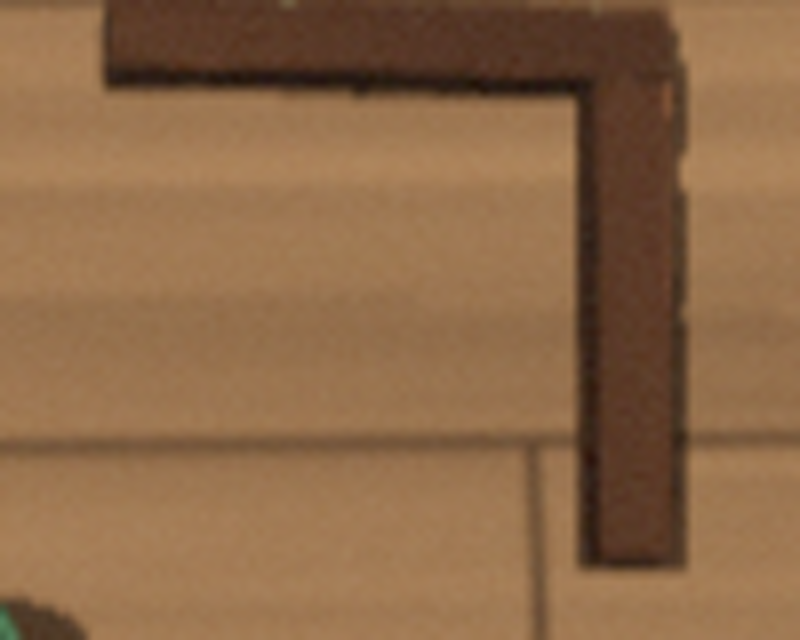

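```bash
cat >> h.py <<'E'
def rect(im,cam,cx,cy,z,h=0.13,s=2000):
    """metric top view: image right=-y, up=+x, s px/m"""
    n=int(2*h*s); P=[(cx+h,cy+h),(cx+h,cy-h),(cx-h,cy-h),(cx-h,cy+h)]
    src=np.float32([p(cam,(a,b,z)) for a,b in P]); dst=np.float32([(0,0),(n,0),(n,n),(0,n)])
    M=cv2.getPerspectiveTransform(src,dst)
    return cv2.warpPerspective(im,M,(n,n),flags=cv2.INTER_CUBIC)
def px2w(u,v,cx,cy,h=0.13,s=2000): return cx+h-v/s, cy+h-u/s
V={'L':(0.42,0.33),'M':(0.29,0.105),'R':(0.26,-0.22)}
def masks(r):
    hsv=cv2.cvtColor(r,cv2.COLOR_BGR2HSV).astype(int);H,S,Vv=hsv[...,0],hsv[...,1],hsv[...,2]
    return (S<45)&(Vv>110),(H>15)&(H<32)&(S>110)&(Vv>110)
E
python3 - <<'E'
from h import *
im=cv2.imread('pics/top0.png')
for k,(u,v) in {'L':(186,212),'M':(271,272),'R':(410,284)}.items(): print(k,w('top',u,v,.07))
for n,q in dict(tumb=(345,260),weight=(311,149),cup=(165,276)).items(): print(n,w('top',*q,.045))
f=lambda u,v:(355+u/8,175+v/8)
for n,q in dict(corner=(580,88),farL=(105,85),sideend=(580,570)).items(): print(n,w('top',*f(*q),0.0),w('top',*f(*q),.03))
o=[]
for k,c in V.items():
    a=rect(im,'top',*c,.064); o.append(cv2.resize(a,(266,266)));
    g,y=masks(a); o.append(cv2.resize((np.dstack([g*255,y*255,g*0])).astype(np.uint8),(266,266)))
cv2.imwrite('pics/r0.png',np.vstack([np.hstack(o[0::2]),np.hstack(o[1::2])]))
E
```

```text
L [0.59045511 0.31471148]
M [0.43641037 0.09860333]
R [ 0.40318582 -0.24357953]
tumb [ 0.4667032  -0.08606984]
weight [ 0.76176933 -0.00166298]
cup [0.43107361 0.37024551]
corner [ 0.66985191 -0.31499376] [ 0.66161992 -0.30765135]
farL [ 0.67286593 -0.1544298 ] [ 0.66455486 -0.15129988]
sideend [ 0.50541619 -0.30747805] [ 0.50149827 -0.30033282]
```

View pics/r0.png

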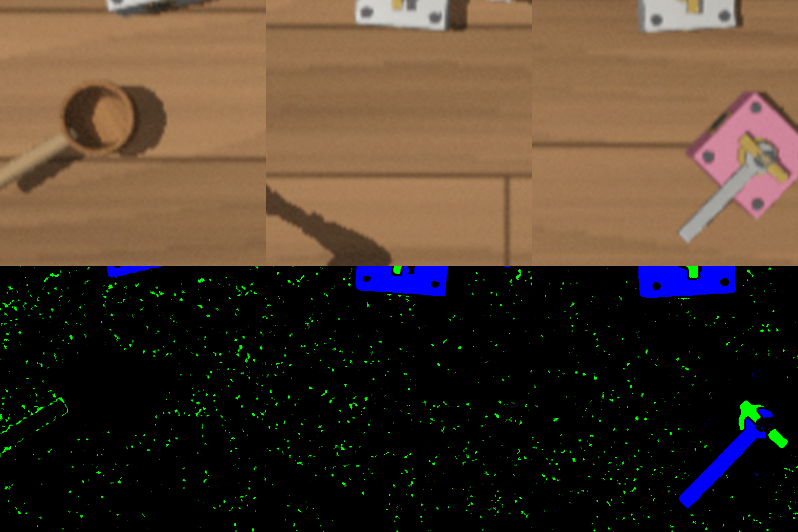

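```bash
cat >> h.py <<'E'
V={'L':(0.590,0.315),'M':(0.436,0.0986),'R':(0.403,-0.244)}
def meas(im,c,vis=None,cam='top'):
    # block top
    r=rect(im,cam,*c,.045); g,_=masks(r)
    m=(g*255).astype(np.uint8); m=cv2.morphologyEx(m,cv2.MORPH_CLOSE,np.ones((25,25),np.uint8))
    m=cv2.morphologyEx(m,cv2.MORPH_OPEN,np.ones((60,60),np.uint8))
    cs,_=cv2.findContours(m,0,1); cc=max(cs,key=cv2.contourArea); (u,v),sz,ang=cv2.minAreaRect(cc)
    bc=px2w(u,v,*c); ang=(-ang+45)%90-45
    # lever
    r2=rect(im,cam,*bc,.064); g2,_=masks(r2); n=r2.shape[0]
    yy,xx=np.nonzero(g2); X,Y=px2w(xx,yy,*bc); d=np.c_[X-bc[0],Y-bc[1]]; rr=np.hypot(*d.T)
    s=(rr>.070)&(rr<.115); q=d[s]; 
    m2=np.zeros((n,n),np.uint8); m2[yy[s],xx[s]]=255
    k,lab,st,ce=cv2.connectedComponentsWithStats(m2); 
    out=dict(bc=np.round(bc,4),sz=np.round(np.array(sz)/2000,4),bang=round(ang,2))
    if k>1:
        i=1+np.argmax(st[1:,4]); yy,xx=np.nonzero(lab==i); X,Y=px2w(xx,yy,*bc); q=np.c_[X,Y]-bc
        mu=q.mean(0); e,vec=np.linalg.eigh(np.cov(q.T)); a=vec[:,1]; a=a*np.sign(a@mu)
        out['lev_pca']=round(np.degrees(np.arctan2(a[1],a[0])),2); out['lev_c']=round(np.degrees(np.arctan2(mu[1],mu[0])),2); out['rmax']=round(np.hypot(*q.T).max(),4)
    # pointer
    r3=rect(im,cam,*bc,.074); _,y3=masks(r3); yy,xx=np.nonzero(y3); X,Y=px2w(xx,yy,*bc); q=np.c_[X,Y]-bc; rr=np.hypot(*q.T)
    m3=np.zeros((n,n),np.uint8); s=(rr<.036); m3[yy[s],xx[s]]=255
    m3=cv2.morphologyEx(m3,cv2.MORPH_OPEN,np.ones((9,9),np.uint8))
    yy,xx=np.nonzero(m3); X,Y=px2w(xx,yy,*bc); q=np.c_[X,Y]-bc; rr=np.hypot(*q.T)
    s=(rr>.019); 
    # two ends
    if s.sum()>20:
        Q=q[s]; e,vec=np.linalg.eigh(Q.T@Q); a=vec[:,1]; pr=Q@a
        A,B=Q[pr>0].mean(0),Q[pr<0].mean(0); dd=A-B
        out['ptr']=round(np.degrees(np.arctan2(dd[1],dd[0])),2); out['pmid']=np.round((A+B)/2,4); out['plen']=round(np.ptp(pr),4)
    if vis: cv2.imwrite(vis,np.hstack([cv2.resize(r2,(390,390)),cv2.resize(np.dstack([m3,m3*0,(g2*255).astype(np.uint8)]),(390,390))]))
    return out
E
python3 - <<'E'
from h import *
im=cv2.imread('pics/top0.png')
for k,c in V.items(): print(k,meas(im,c,f'pics/m0{k}.png'))
cv2.imwrite('pics/m0.png',cv2.resize(np.vstack([cv2.imread(f'pics/m0{k}.png') for k in V]),None,fx=.5,fy=.5))
E
```

```text
L {'bc': array([0.6  , 0.326]), 'sz': array([0.087, 0.095]), 'bang': 0.0, 'lev_pca': np.float64(-81.65), 'lev_c': np.float64(-85.34), 'rmax': np.float64(0.1082), 'ptr': np.float64(-171.35), 'pmid': array([-0.0016, -0.    ]), 'plen': np.float64(0.0556)}
M {'bc': array([0.4392, 0.1017]), 'sz': array([0.0926, 0.0912]), 'bang': -3.18, 'lev_pca': np.float64(-97.72), 'lev_c': np.float64(-97.17), 'rmax': np.float64(0.1077), 'ptr': np.float64(174.26), 'pmid': array([0.0006, 0.0015]), 'plen': np.float64(0.0556)}
R {'bc': array([ 0.4048, -0.2445]), 'sz': array([0.0895, 0.097 ]), 'bang': 0.0, 'lev_pca': np.float64(-90.86), 'lev_c': np.float64(-89.46), 'rmax': np.float64(0.111), 'ptr': np.float64(178.8), 'pmid': array([ 0.0007, -0.0015]), 'plen': np.float64(0.0556)}
```

View pics/m0.png

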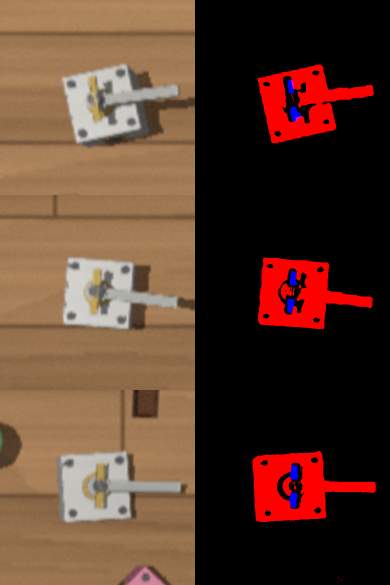

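```bash
sed -i 's/np.ones((60,60),np.uint8)/cv2.getStructuringElement(cv2.MORPH_ELLIPSE,(45,45))/' h.py
python3 - <<'E'
from h import *
im=cv2.imread('pics/top0.png')
for k,c in V.items():
  o=meas(im,c); print(k,{a:np.array(b).tolist() for a,b in o.items()}, 'axis',o['bc']+o['pmid'])
E
```

```text
L {'bc': [0.5966, 0.3233], 'sz': [0.092, 0.0976], 'bang': 12.6, 'lev_pca': -81.42, 'lev_c': -82.93, 'rmax': 0.1059, 'ptr': -171.03, 'pmid': [-0.0, 0.0024], 'plen': 0.0555} axis [0.5966 0.3257]
M {'bc': [0.4395, 0.1004], 'sz': [0.0962, 0.0916], 'bang': -4.24, 'lev_pca': -97.56, 'lev_c': -97.52, 'rmax': 0.1064, 'ptr': 174.26, 'pmid': [0.0004, 0.0028], 'plen': 0.0556} axis [0.4399 0.1032]
R {'bc': [0.4063, -0.2455], 'sz': [0.0907, 0.1003], 'bang': 2.86, 'lev_pca': -90.99, 'lev_c': -90.43, 'rmax': 0.11, 'ptr': 178.57, 'pmid': [0.0001, -0.0006], 'plen': 0.0556} axis [ 0.4064 -0.2461]
```

```bash
python3 -m pendant '[{"linear":[-0.157,0.501,0],"yaw":1.10},{"linear":[-0.157,0.501,0],"yaw":1.10},{"linear":[-0.157,0.501,0],"yaw":1.10},{"linear":[-0.157,0.501,0],"yaw":1.10},{"linear":[-0.157,0.501,0],"yaw":1.10},{"linear":[-0.157,0.501,0],"yaw":1.10},{"linear":[-0.157,0.501,0],"yaw":1.10},{"linear":[-0.157,0.501,0],"yaw":1.10},{"linear":[-0.157,0.501,0],"yaw":1.10},{"linear":[-0.157,0.501,0],"yaw":1.10},{"linear":[-0.157,0.501,0],"yaw":1.10},{"linear":[-0.157,0.501,0],"yaw":1.10},{"linear":[-0.157,0.501,0],"yaw":1.10},{"linear":[-0.157,0.501,0],"yaw":1.10},{"linear":[-0.157,0.501,0],"yaw":1.10}]' 0.26
python3 - <<'E'
from h import *
cv2.imwrite('pics/top1.png',grab('top'));cv2.imwrite('pics/side1.png',grab('side'))
s=arm.state();print(s['ee_pos'],s['tcp_rot'],s['force'])
E
```

```text
time_s: 1.35
ee_pos: [0.6092, 0.2334, 0.2037]
tcp_rot: [[0.99, 0.14, -0.002], [0.14, -0.99, -0.0], [-0.002, -0.0, -1.0]]
force: [0.3, 0.5, -0.4]
opening: 0.034
[0.60793951 0.23510416 0.20418943] [[ 9.89701789e-01  1.43137755e-01 -1.39690660e-03]
 [ 1.43138175e-01 -9.89702693e-01  2.05268112e-04]
 [-1.35314060e-03 -4.03104879e-04 -9.99999003e-01]] [ 0.09467271 -0.07702129  0.33732741]
```

View pics/top1.png

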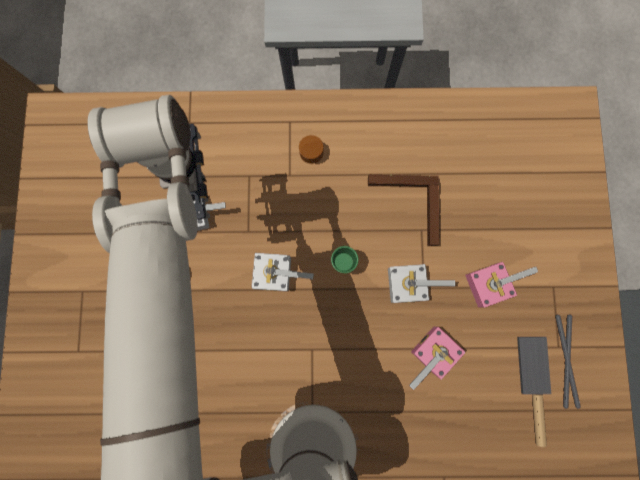

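View pics/side1.png

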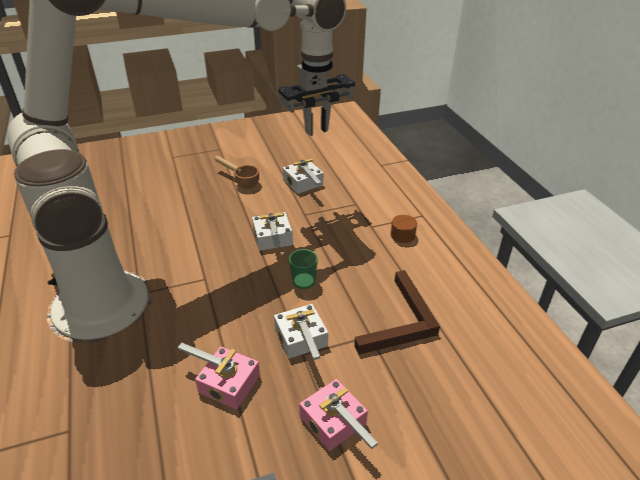

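```bash
python3 -m pendant '[{"linear":[0,0,0.10],"yaw":0},{"linear":[0,0,0.10],"yaw":0},{"linear":[0,0,0.139],"yaw":0},{"linear":[0,0,0.139],"yaw":0},{"linear":[0,0,0.139],"yaw":0},{"linear":[0,0,0.139],"yaw":0}]'
python3 - <<'E'
from h import *
im=grab('side');cv2.imwrite('pics/side2.png',crop(im,305,160,60,45,6))
s=arm.state();print(s['ee_pos'],s['force'],s['torque'])
E
```

```text
time_s: 1.95
ee_pos: [0.6087, 0.2353, 0.0667]
tcp_rot: [[0.99, 0.144, 0.0], [0.144, -0.99, 0.0], [0.0, -0.0, -1.0]]
force: [-0.3, -0.6, 0.3]
opening: 0.0339
[0.61039279 0.23539411 0.06863029] [-0.4412745  -0.02902105  0.73341537] [-0.06825306  0.05212575 -0.02855199]
```

View pics/side2.png

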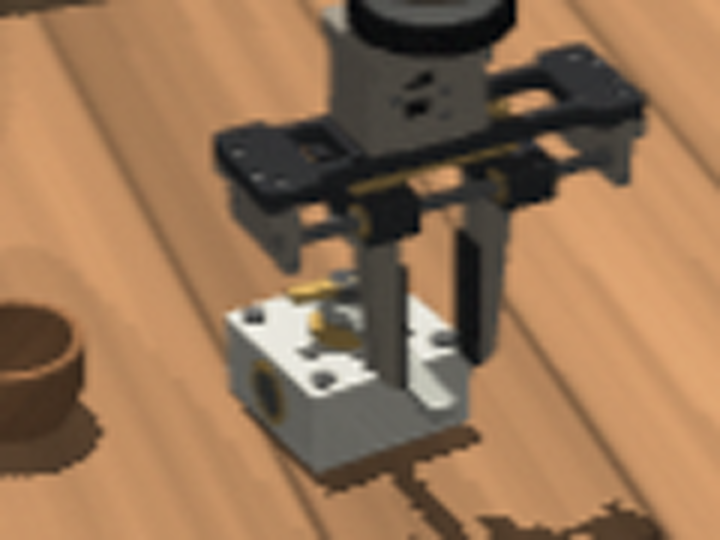

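```bash
python3 -m pendant '[{"linear":[-0.006,0,0.002],"yaw":0},{"linear":[-0.012,0,0.002],"yaw":0},{"linear":[-0.016,0,0.002],"yaw":0},{"linear":[-0.019,0,0.002],"yaw":0},{"linear":[-0.019,0,0.002],"yaw":0}]'
python3 - <<'E'
from h import *
for i in range(1):
  im=grab('side');cv2.imwrite('pics/side3.png',im);cv2.imwrite('pics/side3c.png',crop(im,305,160,60,45,6))
s=arm.state();print(s['ee_pos'],s['force'],s['torque'])
E
```

```text
time_s: 2.42
ee_pos: [0.5897, 0.2317, 0.0644]
tcp_rot: [[0.99, 0.143, 0.0], [0.143, -0.99, 0.0], [0.001, -0.0, -1.0]]
force: [-0.6, 0.6, -0.5]
opening: 0.0343
[0.58997817 0.23172174 0.06421306] [ 0.32666934 -0.05370589  0.60523071] [-0.05965364  0.08195536  0.02696764]
```

View pics/side3c.png

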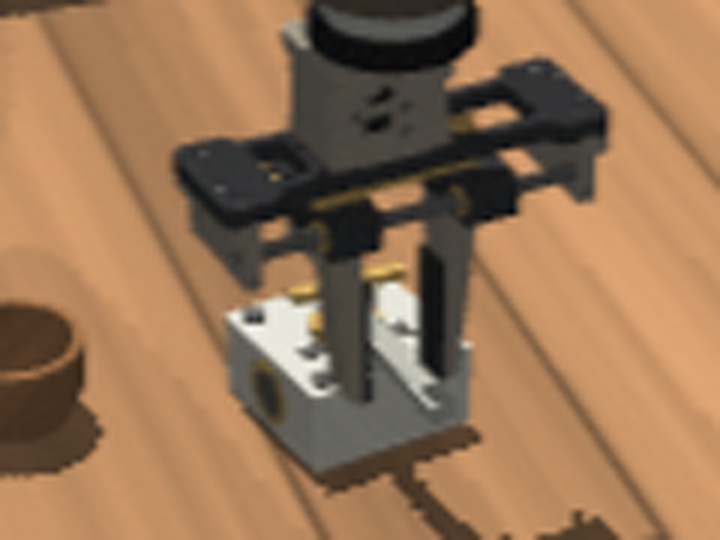

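```bash
python3 -m pendant '[{"linear":[-0.004,0,0],"yaw":0},{"linear":[-0.008,0,0],"yaw":0},{"linear":[-0.010,0,0],"yaw":0},{"linear":[-0.010,0,0],"yaw":0}]'
python3 - <<'E'
from h import *
for i in range(1):
  im=grab('side');cv2.imwrite('pics/side4.png',im);cv2.imwrite('pics/side4c.png',np.hstack([crop(cv2.imread('pics/side3.png'),303,160,30,30,6),crop(im,303,160,30,30,6)]))
s=arm.state();print(s['ee_pos'],s['force'],s['torque'])
E
```

```text
time_s: 2.8
ee_pos: [0.5796, 0.2302, 0.0635]
tcp_rot: [[0.99, 0.143, -0.001], [0.143, -0.99, -0.0], [-0.001, 0.0, -1.0]]
force: [-0.2, -0.4, -0.3]
opening: 0.0341
[0.57992804 0.23026079 0.06361844] [-0.40896804 -0.68101627 -1.32485355] [-0.0556947   0.06669429  0.02209899]
```

View pics/side4c.png

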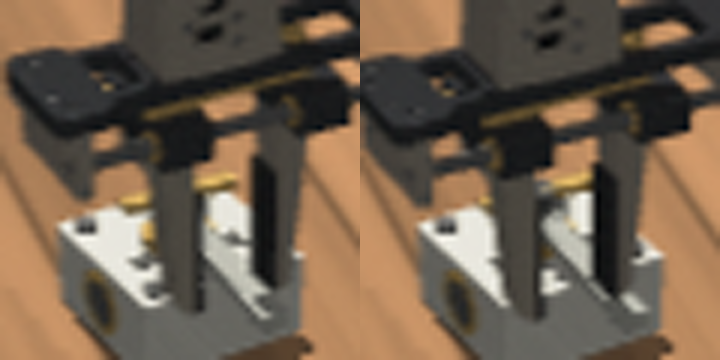

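```bash
python3 - <<'E'
from h import *
a=[crop(cv2.imread(f'pics/{n}.png'),303,180,24,26,10) for n in('side1','side3','side4')]
cv2.imwrite('pics/z1.png',cv2.resize(np.hstack(a),(800,289)))
c=arm.camera_model('side')
s=arm.state();e=np.array(s['ee_pos']);R=np.array(s['tcp_rot'])
for d in(-.017,.017): print(p('side',e+R@[d,0,.014]))
for k in('axis',):
  print([p('side',(0.5965+r*np.cos(a),.3255+r*np.sin(a),.06)) for r in(.06,.105) for a in np.radians([-82,-90,-98])])
E
```

```text
(np.float64(301.19658484465873), np.float64(187.52087156774937))
(np.float64(311.9803142466772), np.float64(184.41926264128062))
[(np.float64(310.9005502147402), np.float64(174.73334105523767)), (np.float64(308.2036867206074), np.float64(175.35983088786284)), (np.float64(305.3709127412239), np.float64(175.7776338063814)), (np.float64(318.067673908786), np.float64(182.48884772797084)), (np.float64(313.26698679007274), np.float64(183.6309497655967)), (np.float64(308.20820162315846), np.float64(184.39401551187035))]
```

View pics/z1.png

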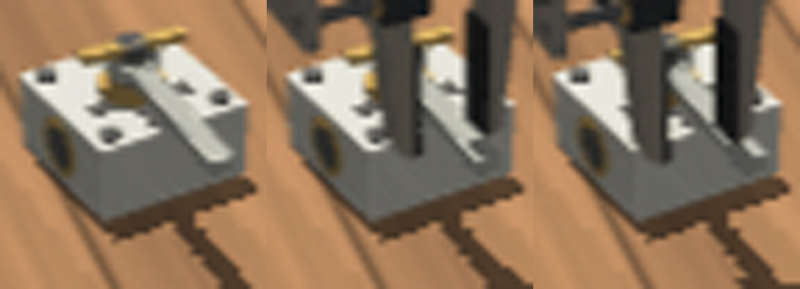

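```bash
python3 - <<'E'
from h import *
im=cv2.imread('pics/side1.png')
e=np.array([.6079,.2351,.2042]);R=np.array([[.9897,.1431,0],[.1431,-.9897,0],[0,0,-1]])
b=crop(im,318,115,40,40,8)
for d in(-.017,.017):
  for y in(-.01,.01):
    u,v=p('side',e+R@[d,y,.014]);cv2.circle(b,(int((u-278)*8),int((v-75)*8)),4,(0,0,255),-1);print(u,v)
cv2.imwrite('pics/z2.png',b)
E
```

```text
307.977946817166 139.04128804504825
311.35538896996366 142.34965434983417
319.2411342249304 136.17054292278846
322.69747522428986 139.42479739893548
```

View pics/z2.png

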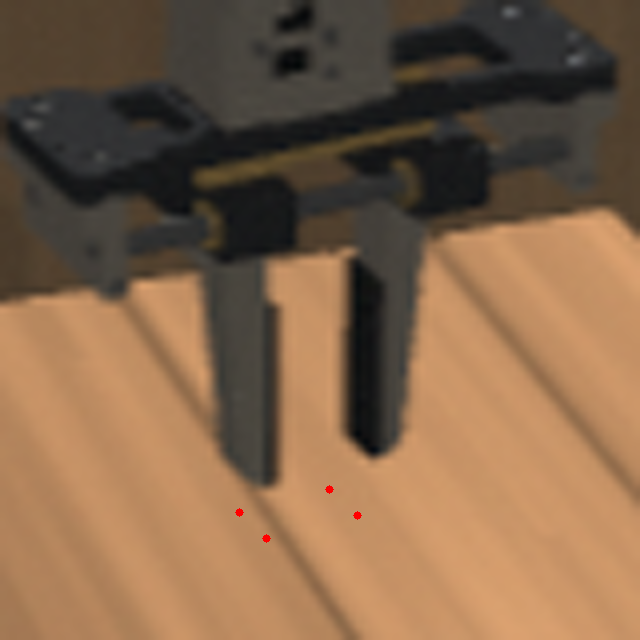

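```bash
python3 -m pendant '[{"linear":[0.028,0,0],"yaw":0},{"linear":[0.028,0,0],"yaw":0},{"linear":[0.028,0,0.018],"yaw":0},{"linear":[0.028,0,0.018],"yaw":0},{"linear":[0.028,0,0.018],"yaw":0}]'
python3 - <<'E'
from h import *
im=grab('side');cv2.imwrite('pics/side5.png',im);b=crop(im,306,175,30,30,10)
s=arm.state();e=np.array(s['ee_pos']);R=np.array(s['tcp_rot'])
for d in(-.017,.017):
  for y in(-.01,.01):
    u,v=p('side',e+R@[d,y,.014]);cv2.circle(b,(int((u-276)*10),int((v-145)*10)),4,(0,0,255),-1)
cv2.imwrite('pics/z3.png',b);print(e,s['force'])
E
```

```text
time_s: 3.27
ee_pos: [0.6067, 0.2341, 0.0447]
tcp_rot: [[0.99, 0.142, -0.003], [0.142, -0.99, -0.0], [-0.003, 0.0, -1.0]]
force: [1.0, 0.2, -0.3]
opening: 0.0341
[0.60744846 0.23424661 0.04565505] [0.40637946 0.2029293  0.71236128]
```

View pics/z3.png

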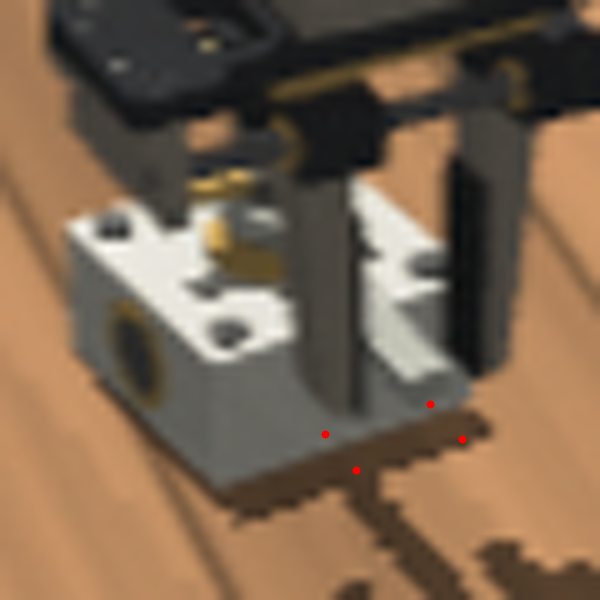

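```bash
python3 -m pendant '[{"linear":[-0.006,0,0],"yaw":0},{"linear":[-0.010,0,0],"yaw":0},{"linear":[-0.014,0,0],"yaw":0},{"linear":[-0.018,0,0],"yaw":0},{"linear":[-0.018,0,0],"yaw":0}]'
cat > sv.py <<'E'
import sys
from h import *
o,n,u,v,hw,hh=sys.argv[1],sys.argv[2],*map(int,sys.argv[3:7])
cam=sys.argv[7] if len(sys.argv)>7 else 'side'
im=grab(cam);cv2.imwrite(f'pics/{n}.png',im)
cv2.imwrite(f'pics/{n}c.png',np.hstack([crop(cv2.imread(f'pics/{o}.png'),u,v,hw,hh,8),crop(im,u,v,hw,hh,8)]))
s=arm.state();print(np.round(s['ee_pos'],4),np.round(s['force'],2),np.round(s['torque'],3))
E
python3 sv.py side5 side6 303 175 25 25
```

```text
time_s: 3.73
ee_pos: [0.5893, 0.2317, 0.046]
tcp_rot: [[0.99, 0.143, -0.0], [0.143, -0.99, 0.0], [-0.0, -0.0, -1.0]]
force: [0.7, 0.7, 0.8]
opening: 0.0337
[0.5896 0.2318 0.046 ] [-0.82 -0.32 -0.1 ] [-0.06   0.11   0.044]
```

View pics/side6c.png

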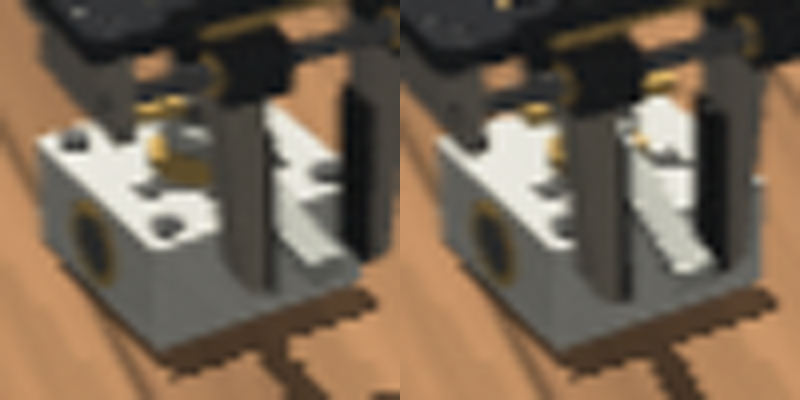

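```bash
python3 - <<'E'
from h import *
im=cv2.imread('pics/side1.png')
for k,c in V.items():
  o=meas(im,c,f'pics/ms{k}.png',cam='side'); print(k,{a:np.array(b).tolist() for a,b in o.items()}, 'axis',o['bc']+o['pmid'])
cv2.imwrite('pics/ms.png',cv2.resize(np.vstack([cv2.imread(f'pics/ms{k}.png') for k in V]),None,fx=.5,fy=.5))
E
```

```text
L {'bc': [0.5971, 0.3171], 'sz': [0.0916, 0.0986], 'bang': 13.13, 'lev_pca': -83.26, 'lev_c': -81.74, 'rmax': 0.1046, 'ptr': -173.76, 'pmid': [-0.0002, 0.0069], 'plen': 0.062} axis [0.5969 0.324 ]
M {'bc': [0.4394, 0.0935], 'sz': [0.0823, 0.0914], 'bang': -3.73, 'lev_pca': 148.8, 'lev_c': -129.27, 'rmax': 0.0781, 'ptr': 172.21, 'pmid': [0.0019, 0.0068], 'plen': 0.0586} axis [0.4413 0.1003]
R {'bc': [0.4069, -0.2523], 'sz': [0.0905, 0.0961], 'bang': 3.58, 'lev_pca': -92.77, 'lev_c': -90.27, 'rmax': 0.1056, 'ptr': -175.86, 'pmid': [0.0007, 0.0011], 'plen': 0.0577} axis [ 0.4076 -0.2512]
```

View pics/ms.png

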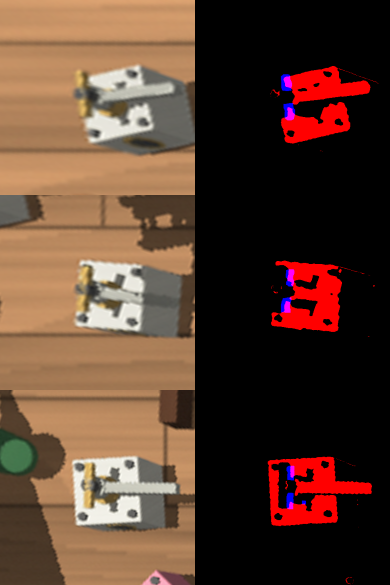

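```bash
python3 -m pendant '[{"linear":[0.003,0,-0.04],"yaw":0},{"linear":[0.003,0,-0.08],"yaw":0},{"linear":[0.003,0,-0.115],"yaw":0},{"linear":[0.003,0,-0.115],"yaw":0}]'
cat > ms.py <<'E'
import sys
from h import *
# usage: ms.py name cam key
n,cam,k=sys.argv[1:4]
im=grab(cam);cv2.imwrite(f'pics/{n}.png',im)
A={'L':(.597,.3248),'M':(.440,.1015),'R':(.407,-.2485)}[k]
o=meas(im,A,f'pics/{n}m.png',cam=cam);print({a:np.array(b).tolist() for a,b in o.items()},'axis',o['bc']+o.get('pmid',0))
s=arm.state();print(np.round(s['ee_pos'],4),s['time_s'])
E
python3 ms.py side7 side L
```

```text
time_s: 4.12
ee_pos: [0.5981, 0.2333, 0.1704]
tcp_rot: [[0.99, 0.143, 0.015], [0.143, -0.99, 0.003], [0.015, -0.001, -1.0]]
force: [0.8, 0.9, 0.5]
opening: 0.034
{'bc': [0.5972, 0.3174], 'sz': [0.0915, 0.0987], 'bang': 13.92, 'lev_pca': -92.09, 'lev_c': -90.79, 'rmax': 0.1045, 'ptr': -173.88, 'pmid': [-0.0001, 0.0064], 'plen': 0.0619} axis [0.5971 0.3238]
[0.5965 0.2329 0.1665] 4.1667
```

View pics/side7m.png

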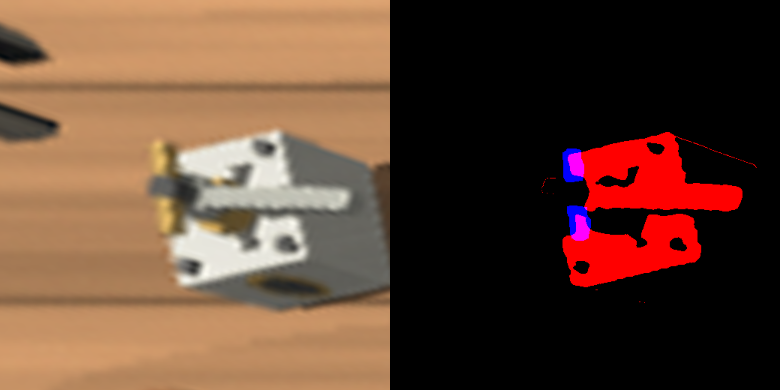

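```bash
python3 -m pendant '[{"linear":[0,0,0.04],"yaw":0},{"linear":[0,0,0.08],"yaw":0},{"linear":[0,0,0.115],"yaw":0},{"linear":[0,0,0.115],"yaw":0},{"linear":[-0.005,0,0.115],"yaw":0},{"linear":[-0.009,0,0.115],"yaw":0},{"linear":[-0.012,0,0.115],"yaw":0},{"linear":[-0.012,0,0.115],"yaw":0},{"linear":[-0.009,0,0.075],"yaw":0},{"linear":[-0.009,0,0.035],"yaw":0},{"linear":[-0.009,0,0],"yaw":0},{"linear":[-0.009,0,0],"yaw":0}]'
python3 ms.py side8 side L
```

```text
time_s: 5.17
ee_pos: [0.5899, 0.2322, 0.1724]
tcp_rot: [[0.99, 0.143, 0.018], [0.143, -0.99, 0.003], [0.018, -0.001, -1.0]]
force: [0.7, 0.1, 0.8]
opening: 0.0338
{'bc': [0.5974, 0.3169], 'sz': [0.0913, 0.1001], 'bang': 13.6, 'lev_pca': -95.54, 'lev_c': -95.75, 'rmax': 0.1044, 'ptr': -178.32, 'pmid': [0.0, 0.0068], 'plen': 0.0623} axis [0.5974 0.3237]
[0.5883 0.2318 0.1685] 5.2167
```

View pics/side8m.png

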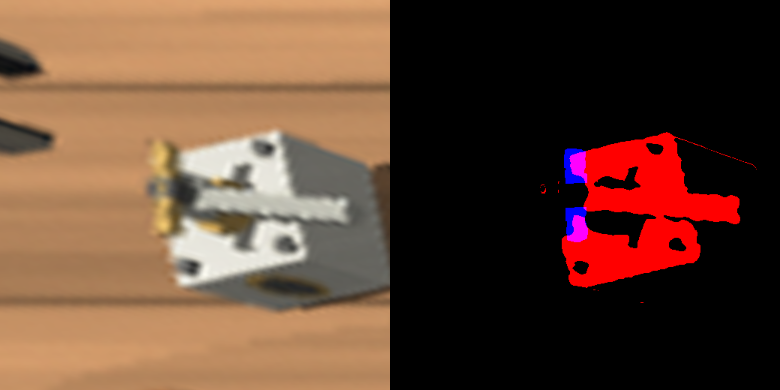

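```bash
python3 -m pendant '[{"linear":[0,0,0.04],"yaw":0},{"linear":[0,0,0.08],"yaw":0},{"linear":[0,0,0.115],"yaw":0},{"linear":[0,0,0.115],"yaw":0},{"linear":[0.010,0,0.115],"yaw":0},{"linear":[0.018,0,0.115],"yaw":0},{"linear":[0.024,0,0.115],"yaw":0},{"linear":[0.030,0,0.115],"yaw":0},{"linear":[0.036,0,0.115],"yaw":0},{"linear":[0.041,0,0.115],"yaw":0},{"linear":[0.041,0,0.115],"yaw":0},{"linear":[0.041,0,0.115],"yaw":0},{"linear":[0.037,0,0.075],"yaw":0},{"linear":[0.037,0,0.035],"yaw":0},{"linear":[0.037,0,0],"yaw":0},{"linear":[0.037,0,0],"yaw":0}]'
python3 ms.py side9 side L
```

```text
time_s: 6.55
ee_pos: [0.6255, 0.2373, 0.1706]
tcp_rot: [[0.99, 0.143, 0.015], [0.143, -0.99, 0.003], [0.015, -0.001, -1.0]]
force: [1.7, -0.1, 1.8]
opening: 0.0342
{'bc': [0.5712, 0.3149], 'sz': [0.041, 0.0914], 'bang': 14.9, 'lev_pca': -105.94, 'lev_c': -54.25, 'rmax': 0.1121, 'ptr': 67.87, 'pmid': [0.0086, -0.007], 'plen': 0.0456} axis [0.5798 0.3079]
[0.6239 0.2369 0.1667] 6.6
```

View pics/side9m.png

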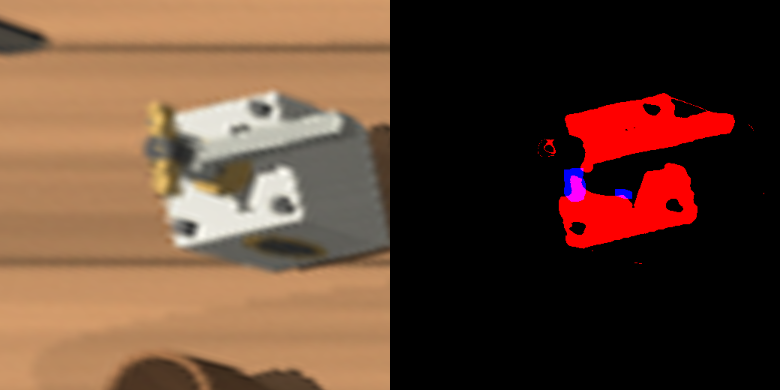

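```bash
cat > patch.py <<'E'
s=open('h.py').read()
s=s.replace("    # lever\n","    ob=bc\n    if ax is not None: bc=ax\n    # lever\n").replace("def meas(im,c,vis=None,cam='top'):","def meas(im,c,vis=None,cam='top',ax=None):")
open('h.py','w').write(s)
t=open('ms.py').read().replace("cam=cam)","cam=cam,ax=A)"); open('ms.py','w').write(t.replace("o['bc']+o.get","np.array(A)+o.get"))
E
python3 patch.py
cat > re.py <<'E'
E
rm re.py; cat > rem.py <<'E'
import sys
from h import *
A={'L':(.597,.3240),'M':(.440,.1015),'R':(.407,-.2485)}
k,cam=sys.argv[1:3]
for n in sys.argv[3:]:
  o=meas(cv2.imread(f'pics/{n}.png'),A[k],cam=cam,ax=A[k]);print(n,{a:np.array(o[a]).tolist() for a in('lev_pca','lev_c','ptr','pmid','rmax') if a in o},np.round(o['lev_c']-o['ptr']-90,1))
E
python3 rem.py L side side0 side1 side7 side8 side9
```

```text
side0 {'lev_pca': -113.52, 'lev_c': -79.88, 'ptr': -173.82, 'pmid': [0.0005, -0.0003], 'rmax': 0.111} 3.9
side1 {'lev_pca': -114.57, 'lev_c': -79.57, 'ptr': -173.72, 'pmid': [0.0005, -0.0005], 'rmax': 0.1111} 4.2
side7 {'lev_pca': -133.0, 'lev_c': -86.4, 'ptr': -173.77, 'pmid': [0.0004, -0.0006], 'rmax': 0.1111} -2.6
side8 {'lev_pca': -140.64, 'lev_c': -89.95, 'ptr': -177.94, 'pmid': [0.0002, -0.0007], 'rmax': 0.1112} -2.0
side9 {'lev_pca': -101.72, 'lev_c': -74.93, 'ptr': -175.6, 'pmid': [0.0005, -0.0008], 'rmax': 0.1119} 10.7
```

```bash
sed -i "s/s=(rr>.070)&(rr<.115)/s=(rr>(.093 if cam=='side' else .07))\&(rr<.115)/" h.py; python3 rem.py L side side0 side1 side7 side8 side9; python3 rem.py L top top0
```

```text
side0 {'lev_pca': -109.27, 'lev_c': -82.39, 'ptr': -173.82, 'pmid': [0.0005, -0.0003], 'rmax': 0.111} 1.4
side1 {'lev_pca': -128.6, 'lev_c': -82.28, 'ptr': -173.72, 'pmid': [0.0005, -0.0005], 'rmax': 0.1111} 1.4
side7 {'lev_pca': -73.94, 'lev_c': -90.74, 'ptr': -173.77, 'pmid': [0.0004, -0.0006], 'rmax': 0.1111} -7.0
side8 {'lev_pca': -151.29, 'lev_c': -95.05, 'ptr': -177.94, 'pmid': [0.0002, -0.0007], 'rmax': 0.1112} -7.1
side9 {'lev_pca': -101.45, 'lev_c': -77.19, 'ptr': -175.6, 'pmid': [0.0005, -0.0008], 'rmax': 0.1119} 8.4
top0 {'lev_pca': -81.63, 'lev_c': -83.24, 'ptr': -171.04, 'pmid': [-0.0002, 0.0017], 'rmax': 0.1064} -2.2
```

```bash
python3 -m pendant '[{"linear":[-0.04,0.034,0],"yaw":0.10},{"linear":[-0.227,0.195,0],"yaw":0.275},{"linear":[-0.227,0.195,0],"yaw":0.275},{"linear":[-0.227,0.195,0],"yaw":0.275},{"linear":[-0.227,0.195,0],"yaw":0.275},{"linear":[-0.227,0.195,0],"yaw":0.275},{"linear":[-0.227,0.195,0],"yaw":0.275},{"linear":[-0.227,0.195,0],"yaw":0.275},{"linear":[-0.227,0.195,0],"yaw":0.275},{"linear":[-0.227,0.195,0],"yaw":0.275},{"linear":[-0.227,0.195,0],"yaw":0.275},{"linear":[-0.227,0.195,0.06],"yaw":0.275},{"linear":[-0.227,0.195,0.06],"yaw":0.275}]'
python3 ms.py side10 side M; python3 rem.py M side side0 side10; python3 -c "
from h import *
cv2.imwrite('pics/z10.png',crop(cv2.imread('pics/side10.png'),275,205,45,45,8))"
```

```text
time_s: 7.68
ee_pos: [0.4239, 0.0121, 0.0984]
tcp_rot: [[0.992, -0.13, -0.001], [-0.13, -0.992, 0.001], [-0.001, -0.0, -1.0]]
force: [0.2, 0.4, -1.3]
opening: 0.0342
{'bc': [0.44, 0.1015], 'sz': [0.086, 0.0733], 'bang': 24.68, 'lev_pca': -64.46, 'lev_c': -96.72, 'rmax': 0.1113, 'ptr': nan, 'pmid': [nan, nan], 'plen': 0.0068} axis [nan nan]
[0.4208 0.0128 0.0951] 7.7333
side0 {'lev_pca': -69.52, 'lev_c': -96.73, 'ptr': 172.93, 'pmid': [0.0008, -0.0013], 'rmax': 0.1113} -359.7
side10 {'lev_pca': -64.46, 'lev_c': -96.72, 'ptr': nan, 'pmid': [nan, nan], 'rmax': 0.1113} nanh.py:54: RuntimeWarning: Mean of empty slice.
  A,B=Q[pr>0].mean(0),Q[pr<0].mean(0); dd=A-B
  ret = um.true_divide(
h.py:54: RuntimeWarning: Mean of empty slice.
  A,B=Q[pr>0].mean(0),Q[pr<0].mean(0); dd=A-B
  ret = um.true_divide(
```

View pics/z10.png

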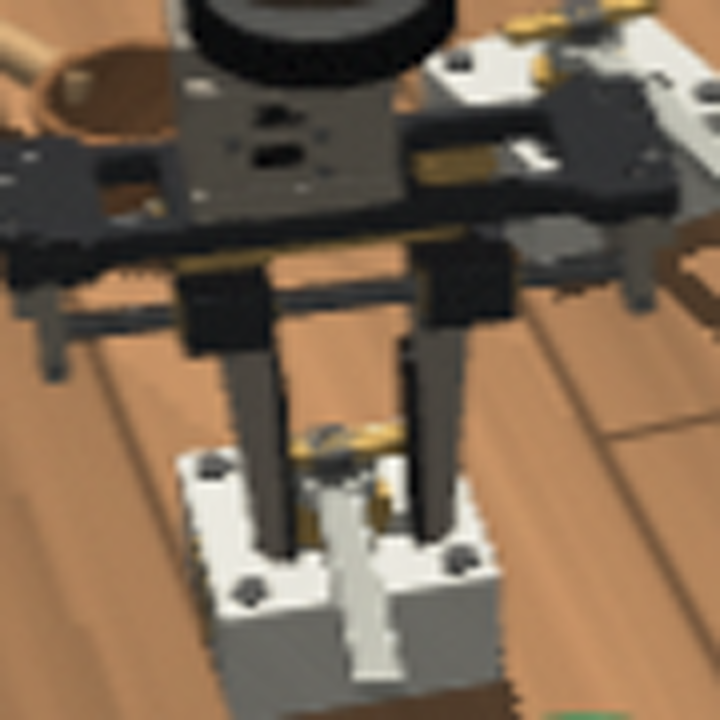

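```bash
python3 -m pendant '[{"linear":[0,0,0.03],"yaw":0},{"linear":[0,0,0.055],"yaw":0},{"linear":[0,0,0.055],"yaw":0},{"linear":[-0.005,0,0.055],"yaw":0},{"linear":[-0.010,0,0.055],"yaw":0},{"linear":[-0.014,0,0.055],"yaw":0},{"linear":[-0.014,0,0.055],"yaw":0},{"linear":[-0.011,0,0.015],"yaw":0},{"linear":[-0.011,0,-0.025],"yaw":0},{"linear":[-0.011,0,-0.06],"yaw":0},{"linear":[-0.011,0,-0.06],"yaw":0}]'
sed -i 's/A={.*}\[k\]/A={"L":(.597,.3240),"M":(.440,.1015),"R":(.407,-.2485)}[k]/' ms.py
sed -i 's/\.1)) *$/.1))/; s/np.round(o\[.lev_c.\]-o\[.ptr.\]-90,1)/round((o["lev_c"]-o["ptr"]-90+90)%180-90,1)/' rem.py
python3 ms.py side11 side M; python3 rem.py M side side0 side11
```

```text
time_s: 8.65
ee_pos: [0.4182, 0.0109, 0.1694]
tcp_rot: [[0.991, -0.132, 0.015], [-0.131, -0.991, -0.004], [0.016, 0.002, -1.0]]
force: [0.6, 0.5, 1.0]
opening: 0.0339
{'bc': [0.44, 0.1015], 'sz': [0.0889, 0.0914], 'bang': -3.73, 'lev_pca': -123.21, 'lev_c': -104.18, 'rmax': 0.1111, 'ptr': 172.85, 'pmid': [0.0008, -0.0015], 'plen': 0.0587} axis [0.4408 0.1   ]
[0.4165 0.0113 0.1659] 8.7
side0 {'lev_pca': -69.52, 'lev_c': -96.73, 'ptr': 172.93, 'pmid': [0.0008, -0.0013], 'rmax': 0.1113} 0.3
side11 {'lev_pca': -123.21, 'lev_c': -104.18, 'ptr': 172.85, 'pmid': [0.0008, -0.0015], 'rmax': 0.1111} -7.0
```

View pics/side11m.png

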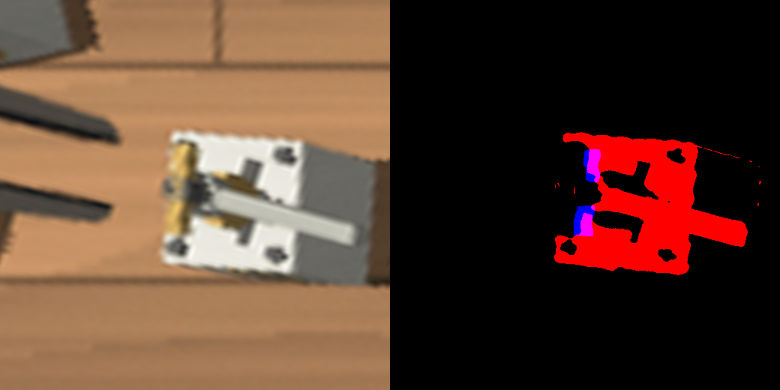

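```bash
python3 -m pendant '[{"linear":[0,0,0.04],"yaw":0},{"linear":[0,0,0.08],"yaw":0},{"linear":[0,0,0.115],"yaw":0},{"linear":[0,0,0.115],"yaw":0},{"linear":[-0.005,0,0.115],"yaw":0},{"linear":[-0.010,0,0.115],"yaw":0},{"linear":[-0.010,0,0.115],"yaw":0},{"linear":[-0.007,0,0.075],"yaw":0},{"linear":[-0.007,0,0.035],"yaw":0},{"linear":[-0.007,0,0],"yaw":0},{"linear":[-0.007,0,0],"yaw":0}]'
python3 ms.py side12 side M; python3 rem.py M side side0 side11 side12
```

```text
time_s: 9.62
ee_pos: [0.4119, 0.0117, 0.1706]
tcp_rot: [[0.991, -0.131, 0.018], [-0.131, -0.991, -0.005], [0.018, 0.002, -1.0]]
force: [0.2, -0.3, 0.9]
opening: 0.034
{'bc': [0.44, 0.1015], 'sz': [0.0923, 0.0914], 'bang': -3.73, 'lev_pca': -117.68, 'lev_c': -108.39, 'rmax': 0.1109, 'ptr': 172.64, 'pmid': [0.0008, -0.0015], 'plen': 0.0587} axis [0.4408 0.1   ]
[0.4101 0.0121 0.1671] 9.6667
side0 {'lev_pca': -69.52, 'lev_c': -96.73, 'ptr': 172.93, 'pmid': [0.0008, -0.0013], 'rmax': 0.1113} 0.3
side11 {'lev_pca': -123.21, 'lev_c': -104.18, 'ptr': 172.85, 'pmid': [0.0008, -0.0015], 'rmax': 0.1111} -7.0
side12 {'lev_pca': -117.68, 'lev_c': -108.39, 'ptr': 172.64, 'pmid': [0.0008, -0.0015], 'rmax': 0.1109} -11.0
```

```bash
python3 -m pendant '[{"linear":[0,0,0.04],"yaw":0},{"linear":[0,0,0.08],"yaw":0},{"linear":[0,0,0.115],"yaw":0},{"linear":[0,0,0.115],"yaw":0},{"linear":[-0.005,0,0.115],"yaw":0},{"linear":[-0.010,0,0.115],"yaw":0},{"linear":[-0.010,0,0.115],"yaw":0},{"linear":[-0.007,0,0.075],"yaw":0},{"linear":[-0.007,0,0.035],"yaw":0},{"linear":[-0.007,0,0],"yaw":0},{"linear":[-0.007,0,0],"yaw":0}]'
python3 ms.py side13 side M; python3 rem.py M side side12 side13
```

```text
time_s: 10.58
ee_pos: [0.4049, 0.0126, 0.1706]
tcp_rot: [[0.991, -0.131, 0.018], [-0.131, -0.991, -0.005], [0.018, 0.002, -1.0]]
force: [0.9, -0.9, 0.2]
opening: 0.0338
{'bc': [0.44, 0.1015], 'sz': [0.0953, 0.0911], 'bang': -3.69, 'lev_pca': -93.18, 'lev_c': -112.48, 'rmax': 0.111, 'ptr': 171.14, 'pmid': [0.0009, -0.0015], 'plen': 0.0596} axis [0.4409 0.1   ]
[0.4032 0.013  0.1671] 10.6333
side12 {'lev_pca': -117.68, 'lev_c': -108.39, 'ptr': 172.64, 'pmid': [0.0008, -0.0015], 'rmax': 0.1109} -11.0
side13 {'lev_pca': -93.18, 'lev_c': -112.48, 'ptr': 171.14, 'pmid': [0.0009, -0.0015], 'rmax': 0.111} -13.6
```

View pics/side13m.png

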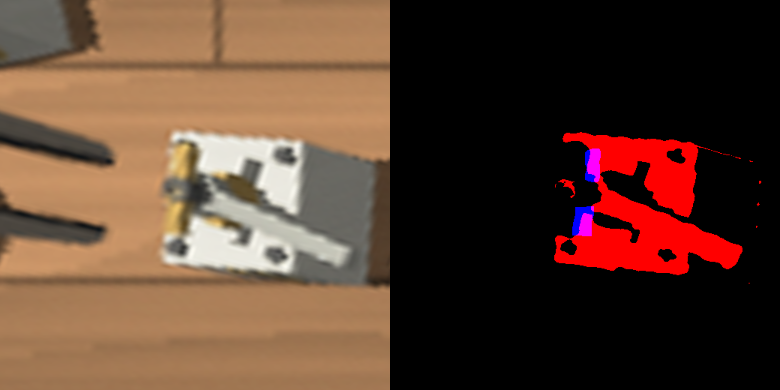

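```bash
python3 -m pendant '[{"linear":[0,0,0.04],"yaw":0},{"linear":[0,0,0.08],"yaw":0},{"linear":[0,0,0.115],"yaw":0},{"linear":[0,0,0.115],"yaw":0},{"linear":[-0.005,0,0.115],"yaw":0},{"linear":[-0.005,0,0.115],"yaw":0},{"linear":[0.010,0,0.115],"yaw":0},{"linear":[0.018,0,0.115],"yaw":0},{"linear":[0.026,0,0.115],"yaw":0},{"linear":[0.034,0,0.115],"yaw":0},{"linear":[0.042,0,0.115],"yaw":0},{"linear":[0.050,0,0.115],"yaw":0},{"linear":[0.056,0,0.115],"yaw":0},{"linear":[0.061,0,0.115],"yaw":0},{"linear":[0.061,0,0.115],"yaw":0},{"linear":[0.058,0,0.075],"yaw":0},{"linear":[0.058,0,0.035],"yaw":0},{"linear":[0.058,0,0],"yaw":0},{"linear":[0.058,0,0],"yaw":0}]'
python3 ms.py side14 side M; python3 rem.py M side side13 side14
```

```text
time_s: 12.22
ee_pos: [0.4613, 0.0054, 0.1683]
tcp_rot: [[0.991, -0.131, 0.013], [-0.131, -0.991, -0.003], [0.013, 0.002, -1.0]]
force: [1.4, -0.4, 0.7]
opening: 0.0337
{'bc': [0.44, 0.1015], 'sz': [0.1031, 0.0976], 'bang': -12.39, 'lev_pca': -79.13, 'lev_c': -81.02, 'rmax': 0.1119, 'ptr': 169.47, 'pmid': [0.0009, -0.0012], 'plen': 0.0604} axis [0.4409 0.1003]
[0.4596 0.0057 0.1649] 12.2667
side13 {'lev_pca': -93.18, 'lev_c': -112.48, 'ptr': 171.14, 'pmid': [0.0009, -0.0015], 'rmax': 0.111} -13.6
side14 {'lev_pca': -79.13, 'lev_c': -81.02, 'ptr': 169.47, 'pmid': [0.0009, -0.0012], 'rmax': 0.1119} 19.5
```

View pics/side14m.png

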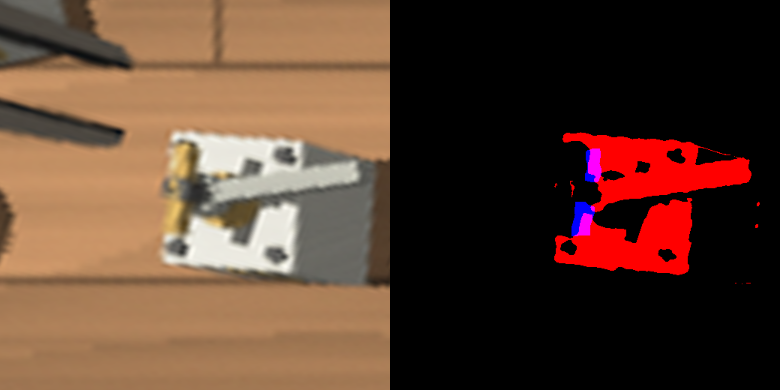

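```bash
python3 -m pendant '[{"linear":[0,0,0.04],"yaw":0},{"linear":[0,0,0.08],"yaw":0},{"linear":[0,0,0.115],"yaw":0},{"linear":[0,0,0.115],"yaw":0},{"linear":[0.005,0,0.115],"yaw":0},{"linear":[0.008,0,0.115],"yaw":0},{"linear":[0.008,0,0.115],"yaw":0},{"linear":[0.005,0,0.075],"yaw":0},{"linear":[0.005,0,0.035],"yaw":0},{"linear":[0.005,0,0],"yaw":0},{"linear":[0.005,0,0],"yaw":0}]'
python3 ms.py side15 side M; python3 rem.py M side side0 side11 side12 side13 side14 side15
```

```text
time_s: 13.18
ee_pos: [0.468, 0.0043, 0.1712]
tcp_rot: [[0.991, -0.131, 0.018], [-0.131, -0.991, -0.005], [0.019, 0.002, -1.0]]
force: [1.3, -0.5, 0.4]
opening: 0.0342
{'bc': [0.44, 0.1015], 'sz': [0.0904, 0.0951], 'bang': -9.74, 'lev_pca': -95.24, 'lev_c': -77.98, 'rmax': 0.1115, 'ptr': 176.4, 'pmid': [0.0007, -0.0015], 'plen': 0.0579} axis [0.4407 0.1   ]
[0.4662 0.0047 0.1676] 13.2333
side0 {'lev_pca': -69.52, 'lev_c': -96.73, 'ptr': 172.93, 'pmid': [0.0008, -0.0013], 'rmax': 0.1113} 0.3
side11 {'lev_pca': -123.21, 'lev_c': -104.18, 'ptr': 172.85, 'pmid': [0.0008, -0.0015], 'rmax': 0.1111} -7.0
side12 {'lev_pca': -117.68, 'lev_c': -108.39, 'ptr': 172.64, 'pmid': [0.0008, -0.0015], 'rmax': 0.1109} -11.0
side13 {'lev_pca': -93.18, 'lev_c': -112.48, 'ptr': 171.14, 'pmid': [0.0009, -0.0015], 'rmax': 0.111} -13.6
side14 {'lev_pca': -79.13, 'lev_c': -81.02, 'ptr': 169.47, 'pmid': [0.0009, -0.0012], 'rmax': 0.1119} 19.5
side15 {'lev_pca': -95.24, 'lev_c': -77.98, 'ptr': 176.4, 'pmid': [0.0007, -0.0015], 'rmax': 0.1115} 15.6
```

View pics/side15m.png

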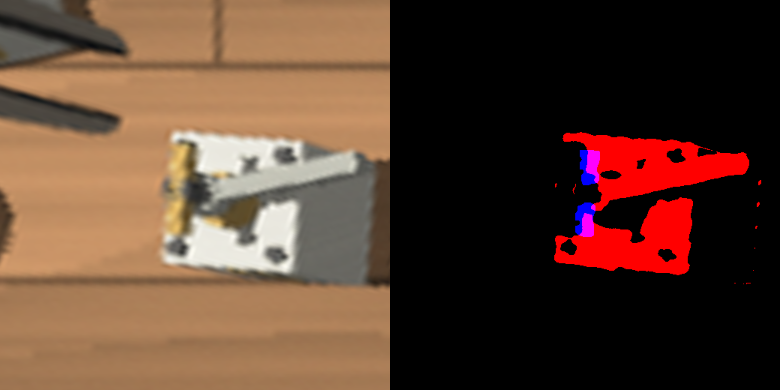

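```bash
cat >> h.py <<'E'
from scipy.ndimage import map_coordinates
from scipy.optimize import minimize
def bar(im,cam,A,z,r0,r1,hw,chan,th0,two,off=True):
    """fit a bar direction (deg, world) by contrast inside/outside; offset of axis free within 3mm"""
    f=im.astype(float)
    if chan=='y': g=f[...,2]-f[...,0]
    else: g=255-2*(f.max(2)-f.min(2))          # greyness
    g=cv2.GaussianBlur(g,(0,0),.6)
    R=np.linspace(r0,r1,25); 
    if two: R=np.r_[-R,R]
    c=arm.camera_model(cam);Rm=np.array(c['R']);t=np.array(c['t'])
    def samp(P):
        q=P@Rm.T+t; return map_coordinates(g,[q[:,1]/q[:,2]*c['fy']+c['cy'],q[:,0]/q[:,2]*c['fx']+c['cx']],order=1)
    def sc(v):
        th,s=v; u=np.array([np.cos(th),np.sin(th)]);n=np.array([-u[1],u[0]])
        tot=0
        for d,wt in((0,2),(-.5,1),(.5,1),(-2,-1.),(2,-1.)):
            P=np.array(A)+R[:,None]*u+(s+d*hw)*n
            tot+=wt*samp(np.c_[P,np.full(len(P),z)]).mean()
        return tot-abs(s)*2e3
    best=max(((sc((np.radians(th0+d),s)),np.radians(th0+d),s) for d in np.arange(-30,30.1,1) for s in np.arange(-.004,.0041,.001)))
    o=minimize(lambda v:-sc(v),best[1:],method='Nelder-Mead',options=dict(initial_simplex=[[best[1],best[2]],[best[1]+.01,best[2]],[best[1],best[2]+.0007]],xatol=1e-4))
    return np.degrees(o.x[0]),o.x[1]*1e3,-o.fun
AX={'L':(.597,.3240),'M':(.4405,.1010),'R':(.407,-.2485)}
def ang(im,cam,k,l0=-90,p0=180):
    pt=bar(im,cam,AX[k],.0725,.014,.029,.0035,'y',p0,True); lv=bar(im,cam,AX[k],.063,.03,.1,.007,'g',l0,False)
    return np.round(pt,2),np.round(lv,2),round((lv[0]-pt[0]+270+90)%180-90,2)
E
cat > an.py <<'E'
import sys
from h import *
for n in sys.argv[3:]: 
    a=ang(cv2.imread(f'pics/{n}.png'),sys.argv[2],sys.argv[1]);print(n,'ptr',a[0],'lev',a[1],'rel',a[2])
E
python3 an.py L side side0 side1 side7 side8 side9 side12 side14; python3 an.py L top top0; python3 an.py M side side0 side11 side12 side13 side14 side15;python3 an.py M top top0 top1; python3 an.py R top top0 top1;python3 an.py R side side0 side15
```

```text
side0 ptr [186.04  -1.93 230.27] lev [-91.24   0.   504.94] rel -7.28
side1 ptr [186.09  -2.07 238.3 ] lev [-91.05   0.   503.19] rel -7.14
side7 ptr [186.36  -2.05 238.83] lev [-74.5   -0.   496.25] rel 9.15
side8 ptr [181.76  -2.14 240.28] lev [-101.7     0.    488.64] rel -13.46
side9 ptr [183.73  -1.95 235.23] lev [-86.33  -0.   505.12] rel -0.06
side12 ptr [183.2   -1.43 215.58] lev [-87.98  -0.   498.94] rel -1.18
side14 ptr [179.28  -2.85 137.28] lev [-119.34    0.    506.82] rel -28.62
top0 ptr [187.28  -3.08 301.78] lev [-82.83  -0.   599.96] rel -0.11
side0 ptr [172.12  -1.71 245.12] lev [-97.89  33.98 560.67] rel -0.01
side11 ptr [172.27  -1.65 253.41] lev [-97.89  33.98 567.81] rel -0.16
side12 ptr [172.16  -1.61 252.65] lev [-97.89  33.97 566.99] rel -0.05
side13 ptr [171.08  -1.61 250.7 ] lev [-97.89  33.98 566.36] rel 1.03
side14 ptr [169.28  -1.74 253.37] lev [-75.08  -0.   500.94] rel 25.64
side15 ptr [176.1   -1.21 255.37] lev [-86.58   0.   496.54] rel 7.32
top0 ptr [174.08  -2.31 312.2 ] lev [-98.04  -0.   658.95] rel -2.13
top1 ptr [174.08  -2.32 315.72] lev [-98.03  -0.   635.13] rel -2.11
top0 ptr [178.5   -2.4  295.18] lev [-91.29   0.   687.78] rel 0.21
top1 ptr [178.47  -2.41 298.1 ] lev [-91.32   0.   691.79] rel 0.21
side0 ptr [178.29  -1.36 348.02] lev [-74.74  -0.   503.29] rel 16.97
side15 ptr [178.37  -1.22 363.31] lev [-75.64  -0.   487.7 ] rel 15.99
```

```bash
python3 -m pendant '[{"linear":[-0.002,0.04,0],"yaw":-0.115},{"linear":[-0.0166,0.347,0],"yaw":-0.115},{"linear":[-0.0166,0.347,0],"yaw":-0.115},{"linear":[-0.0166,0.347,0],"yaw":-0.115},{"linear":[-0.0166,0.347,0],"yaw":-0.115},{"linear":[-0.0166,0.347,0],"yaw":-0.115},{"linear":[-0.0166,0.347,0],"yaw":-0.115},{"linear":[-0.0166,0.347,0],"yaw":-0.115},{"linear":[-0.0166,0.347,0],"yaw":-0.115},{"linear":[-0.0166,0.347,0],"yaw":-0.115},{"linear":[-0.0166,0.347,0.06],"yaw":-0.115},{"linear":[-0.0166,0.347,0.06],"yaw":-0.115}]'
python3 - <<'E'
from h import *
im=grab('side');cv2.imwrite('pics/side16.png',im);cv2.imwrite('pics/z16.png',crop(im,305,320,50,50,7))
im=grab('top');cv2.imwrite('pics/top16.png',im)
s=arm.state();print(s['ee_pos'])
E
```

```text
time_s: 14.23
ee_pos: [0.3989, -0.3349, 0.0984]
tcp_rot: [[1.0, -0.018, -0.001], [-0.018, -1.0, 0.002], [-0.001, -0.002, -1.0]]
force: [-0.5, 1.5, -1.3]
opening: 0.0337
[ 0.39762393 -0.33251853  0.09695045]
```

View pics/z16.png

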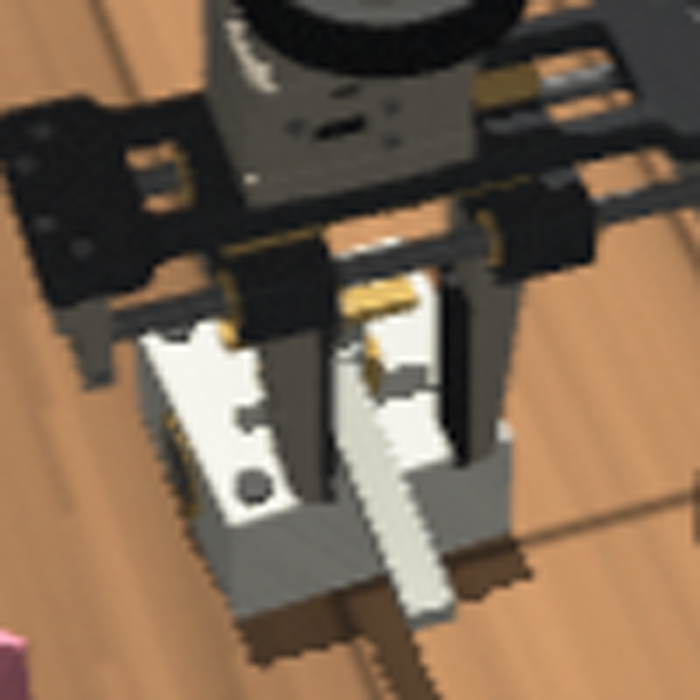

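View pics/top16.png

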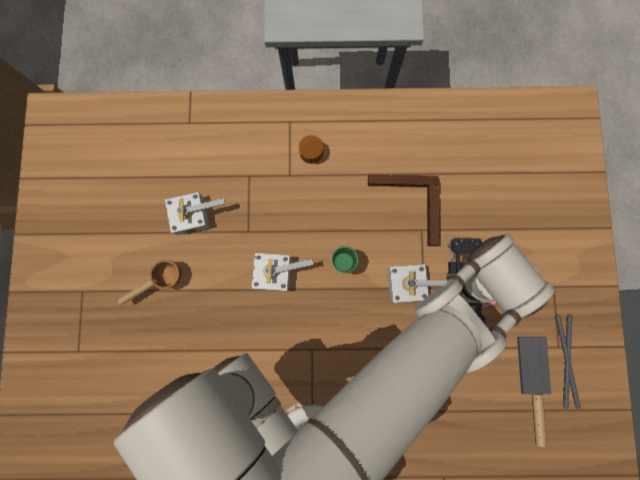

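```bash
python3 an.py L top top0 top16;  python3 an.py M top top0 top16; python3 an.py R top top0 top16; python3 -m pendant '[{"linear":[0.007,0,0],"yaw":0},{"linear":[0.007,0,0.03],"yaw":0},{"linear":[0.007,0,0.055],"yaw":0},{"linear":[0.007,0,0.055],"yaw":0},{"linear":[0.002,0,0.055],"yaw":0},{"linear":[-0.004,0,0.055],"yaw":0},{"linear":[-0.009,0,0.055],"yaw":0},{"linear":[-0.012,0,0.055],"yaw":0},{"linear":[-0.012,0,0.055],"yaw":0}]'
cat > rr.py <<'E'
import sys
from h import *
n=sys.argv[1];k=sys.argv[2] if len(sys.argv)>2 else 'R'
im=grab('top');cv2.imwrite(f'pics/{n}.png',im);s=arm.state()
lv=bar(im,'top',AX[k],.063,.03,.06,.007,'g',-90,False)
pt=bar(im,'top',AX[k],.0725,.014,.029,.0035,'y',180,True)
print('ptr',np.round(pt,2),'lev',np.round(lv,2),'rel',round((lv[0]-pt[0]+270+90)%180-90,2),np.round(s['ee_pos'],4),np.round(s['force'],2))
r=rect(im,'top',*AX[k],.064,h=.1);cv2.imwrite(f'pics/{n}r.png',r)
E
python3 rr.py top17
```

```text
top0 ptr [187.28  -3.08 301.78] lev [-82.83  -0.   599.96] rel -0.11
top16 ptr [183.5   -3.14 299.91] lev [-76.98   0.   619.03] rel 9.52
top0 ptr [174.08  -2.31 312.2 ] lev [-98.04  -0.   658.95] rel -2.13
top16 ptr [175.3   -2.28 313.31] lev [-79.87   0.   628.14] rel 14.83
top0 ptr [178.5   -2.4  295.18] lev [-91.29   0.   687.78] rel 0.21
top16 ptr [178.43  -2.38 294.49] lev [-90.66   0.   597.57] rel 0.91
time_s: 15.08
ee_pos: [0.3876, -0.3369, 0.0473]
tcp_rot: [[1.0, -0.018, 0.002], [-0.018, -1.0, -0.002], [0.002, 0.002, -1.0]]
force: [1.3, -0.6, -0.4]
opening: 0.0339
ptr [177.64  -2.45 294.39] lev [-97.52   0.   645.  ] rel -5.16 [ 0.3876 -0.3366  0.0469] [ 0.21  0.44 -0.24]
```

View pics/top17r.png

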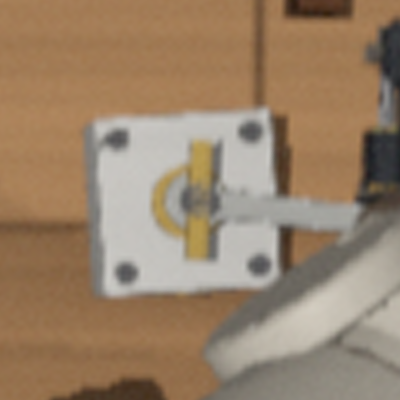

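```bash
python3 -m pendant '[{"linear":[-0.002,0,0],"yaw":0},{"linear":[-0.003,0,0],"yaw":0},{"linear":[-0.003,0,0],"yaw":0}]'|head -2; python3 rr.py top18
```

```text
time_s: 15.38
ee_pos: [0.3845, -0.336, 0.046]
ptr [175.16  -1.98 301.18] lev [-99.43  -0.   642.21] rel -4.59 [ 0.3845 -0.3359  0.0458] [ 1.23 -1.35  0.08]
```

```bash
python3 -m pendant '[{"linear":[0.010,0,0],"yaw":0},{"linear":[0.018,0,0],"yaw":0},{"linear":[0.023,0,0],"yaw":0},{"linear":[0.028,0,0],"yaw":0},{"linear":[0.033,0,0],"yaw":0},{"linear":[0.035,0,0],"yaw":0},{"linear":[0.035,0,0],"yaw":0}]'|head -2; python3 rr.py top19
```

```text
time_s: 16.02
ee_pos: [0.4199, -0.3362, 0.0456]
ptr [178.08  -2.3  293.79] lev [-87.37   0.   556.43] rel 4.55 [ 0.4196 -0.3362  0.0456] [-1.16 -0.26 -0.31]
```

```bash
python3 - <<'E'
from h import *
im=cv2.imread('pics/top0.png')
c=(.62,-.24)
for z in(0,.03):
  r=rect(im,'top',*c,z,h=.13); g=r.astype(float).sum(2)
  # far inner edge: columns y from -.30..-.17 ; scan from low x up
  L=[]
  for y in np.arange(-.29,-.175,.005):
    u=int((c[1]+.13-y)*2000); col=cv2.GaussianBlur(g,(0,0),1.5)[:,u]
    vs=np.arange(int((c[0]+.13-.70)*2000),int((c[0]+.13-.62)*2000)); d=np.gradient(col)[vs]; v=vs[np.argmax(d)]; L.append((y,px2w(u,v,*c)[0]))
  L=np.array(L);k=np.polyfit(*L.T,1);res=L[:,1]-np.polyval(k,L[:,0]);ok=abs(res)<.002;k=np.polyfit(*L[ok].T,1);print(z,'far x=',k,'deg',-np.degrees(np.arctan(k[0])),ok.sum())
  S=[]
  for x in np.arange(.53,.65,.005):
    v=int((c[0]+.13-x)*2000); row=cv2.GaussianBlur(g,(0,0),1.5)[v]
    us=np.arange(int((c[1]+.13+.27)*2000),int((c[1]+.13+.345)*2000)); d=np.gradient(row)[us]; u=us[np.argmin(d)]; S.append((x,px2w(u,v,*c)[1]))
  S=np.array(S);q=np.polyfit(*S.T,1);res=S[:,1]-np.polyval(q,S[:,0]);ok=abs(res)<.002;q=np.polyfit(*S[ok].T,1);print(z,'side y=',q,'deg',np.degrees(np.arctan(q[0])),ok.sum())
  # corner
  y=(q[0]*k[1]+q[1])/(1-q[0]*k[0]);print('corner',k[0]*y+k[1],y)
print(arm.state()['joint_positions'])
for k,(u,v) in dict(tumb=(344,260),wt=(311,149)).items(): print(k,w('top',u,v,.05))
E
```

```text
0 far x= [0.04258893 0.68048666] deg -2.438692368873193 23
0 side y= [-0.03934783 -0.28582065] deg -2.2533019548796647 24
corner 0.6671957888879763 -0.31207335604102693
0.03 far x= [0.04110672 0.67183399] deg -2.3539162732445114 23
0.03 side y= [-0.04021739 -0.27839312] deg -2.3030456415909373 24
corner 0.6593002059950156 -0.30490845031356767
[-9.00424827e-01  2.46606069e-01  1.83288867e+00  2.29862231e-04
  1.06240553e+00 -8.83770590e-01]
tumb [ 0.46622762 -0.08331188]
wt [ 0.75992275 -0.00181531]
```

```bash
python3 -m pendant '[{"linear":[-0.003,0,0],"yaw":0},{"linear":[-0.003,0,-0.04],"yaw":0},{"linear":[-0.003,0,-0.08],"yaw":0},{"linear":[-0.01,-0.03,-0.12],"yaw":-0.1},{"linear":[-0.068,-0.439,-0.12],"yaw":-1.548},{"linear":[-0.068,-0.439,-0.12],"yaw":-1.548},{"linear":[-0.068,-0.439,-0.12],"yaw":-1.548},{"linear":[-0.068,-0.439,-0.12],"yaw":-1.548},{"linear":[-0.068,-0.439,-0.12],"yaw":-1.548},{"linear":[-0.068,-0.439,-0.12],"yaw":-1.548},{"linear":[-0.068,-0.439,-0.12],"yaw":-1.548},{"linear":[-0.068,-0.439,-0.12],"yaw":-1.548},{"linear":[-0.068,-0.439,-0.12],"yaw":-1.548},{"linear":[-0.068,-0.439,-0.12],"yaw":-1.548},{"linear":[-0.068,-0.439,-0.12],"yaw":-1.548},{"linear":[-0.068,-0.439,-0.12],"yaw":-1.548},{"linear":[-0.068,-0.439,-0.12],"yaw":-1.548},{"linear":[-0.068,-0.439,-0.12],"yaw":-1.548},{"linear":[-0.068,-0.439,-0.12],"yaw":-1.548},{"linear":[-0.068,-0.439,-0.12],"yaw":-1.548}]' -0.087
python3 - <<'E'
from h import *
im=grab('side');cv2.imwrite('pics/side20.png',im);im=grab('top');cv2.imwrite('pics/top20.png',im)
print(arm.state()['ee_pos'],arm.state()['joint_positions'])
E
python3 an.py R top top19 top20
```

```text
time_s: 17.73
ee_pos: [0.359, 0.1031, 0.1657]
tcp_rot: [[0.043, 0.999, -0.0], [0.999, -0.043, 0.0], [0.0, -0.0, -1.0]]
force: [0.0, 0.0, -0.5]
opening: 0.05
[0.35903626 0.103207   0.16568747] [-4.68509757e-02 -3.79059018e-01  2.16744584e+00  2.71398633e-05
  1.35322175e+00 -1.57561968e+00]
top19 ptr [178.08  -2.3  293.79] lev [-84.19  -0.   501.1 ] rel 7.74
top20 ptr [178.08  -2.3  294.94] lev [-87.49   0.   692.04] rel 4.43
```

View pics/side20.png

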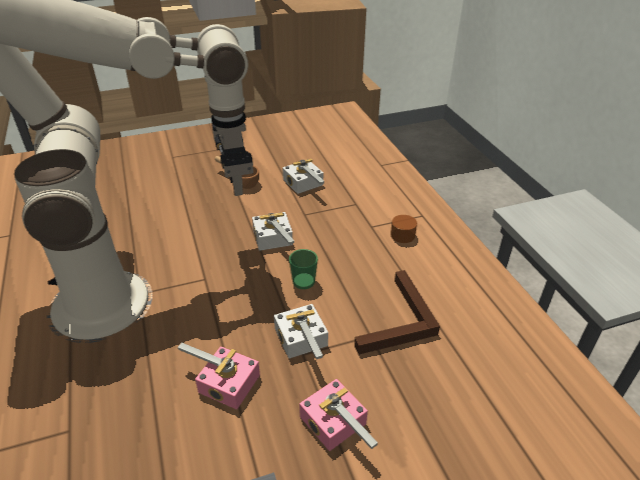

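View pics/top20.png

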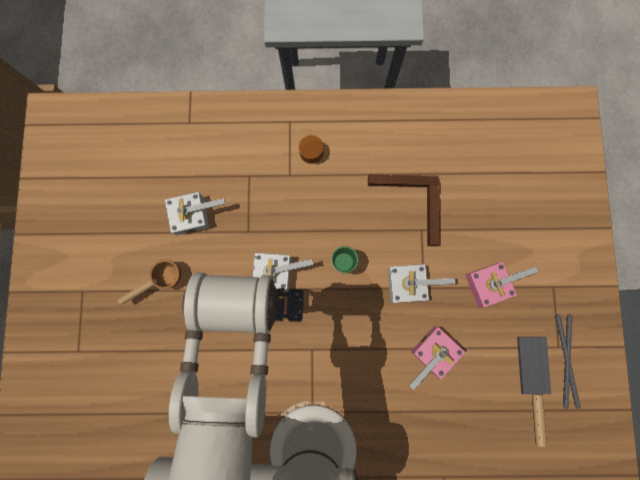

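```bash
python3 -m pendant '[{"linear":[0,0,0.04],"yaw":0},{"linear":[0,0,0.08],"yaw":0},{"linear":[0,0,0.12],"yaw":0},{"linear":[0,0,0.138],"yaw":0},{"linear":[0,0,0.138],"yaw":0}]'
python3 - <<'E'
from h import *
im=grab('side');cv2.imwrite('pics/side21.png',im);cv2.imwrite('pics/z21.png',crop(im,260,215,50,50,7))
s=arm.state();print(s['ee_pos'],s['force'])
E
```

```text
time_s: 18.25
ee_pos: [0.3545, 0.1036, 0.0236]
tcp_rot: [[0.041, 0.999, -0.01], [0.999, -0.041, 0.0], [0.0, -0.01, -1.0]]
force: [-1.0, 0.3, -0.1]
opening: 0.0502
[0.35682762 0.10352441 0.02612522] [ 0.01947127 -0.61584334  0.41098023]
```

View pics/z21.png

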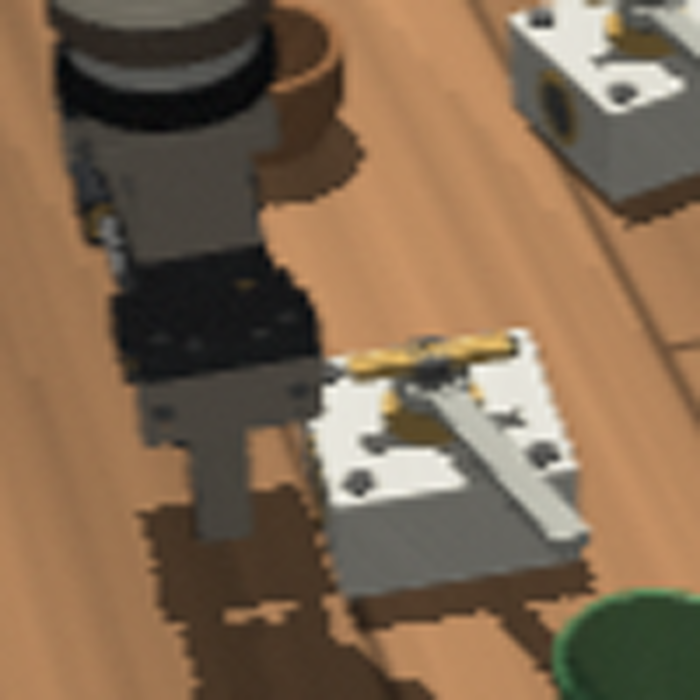

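```bash
python3 -m pendant '[{"linear":[0,0.008,0],"yaw":0},{"linear":[0,0.016,0],"yaw":0},{"linear":[0,0.020,0],"yaw":0},{"linear":[0,0.023,0],"yaw":0},{"linear":[0,0.026,0],"yaw":0},{"linear":[0,0.029,0],"yaw":0},{"linear":[0,0.032,0],"yaw":0},{"linear":[0,0.036,0],"yaw":0},{"linear":[0,0.041,0],"yaw":0},{"linear":[0,0.047,0],"yaw":0},{"linear":[0,0.053,0],"yaw":0},{"linear":[0,0.059,0],"yaw":0},{"linear":[0,0.063,0],"yaw":0},{"linear":[0,0.066,0],"yaw":0},{"linear":[0,0.068,0],"yaw":0},{"linear":[0,0.068,0],"yaw":0}]'
python3 - <<'E'
from h import *
im=grab('side');cv2.imwrite('pics/side22.png',im);cv2.imwrite('pics/z22.png',crop(im,275,215,50,50,7))
s=arm.state();print(s['ee_pos'],s['force'])
E
```

```text
time_s: 19.63
ee_pos: [0.4247, 0.1013, 0.0273]
tcp_rot: [[0.039, 0.999, -0.006], [0.999, -0.039, 0.0], [0.0, -0.006, -1.0]]
force: [-6.1, 0.0, 4.1]
opening: 0.0499
[0.42475711 0.10129398 0.0273036 ] [-7.08845094  0.15154629  3.76261227]
```

View pics/z22.png

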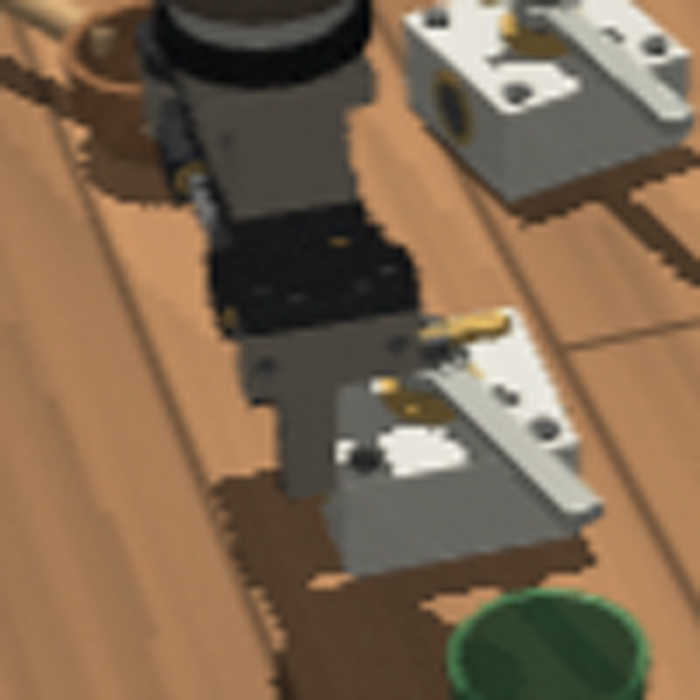

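```bash
python3 -m pendant '[{"linear":[0,0.003,0],"yaw":0},{"linear":[0,0.008,0],"yaw":0},{"linear":[0,0.015,0],"yaw":0},{"linear":[0,0.022,0],"yaw":0},{"linear":[0,0.030,0],"yaw":0},{"linear":[0,0.038,0],"yaw":0},{"linear":[0,0.046,0],"yaw":0},{"linear":[0,0.054,0],"yaw":0},{"linear":[0,0.062,0],"yaw":0},{"linear":[0,0.070,0],"yaw":0},{"linear":[0,0.078,0],"yaw":0},{"linear":[0,0.086,0],"yaw":0},{"linear":[0,0.094,0],"yaw":0},{"linear":[0,0.102,0],"yaw":0},{"linear":[0,0.110,0],"yaw":0},{"linear":[0,0.116,0],"yaw":0},{"linear":[0,0.121,0],"yaw":0},{"linear":[0,0.124,0],"yaw":0},{"linear":[0,0.124,0],"yaw":0}]'
python3 - <<'E'
from h import *
im=grab('side');cv2.imwrite('pics/side23.png',im);cv2.imwrite('pics/z23.png',crop(im,315,205,50,50,7))
s=arm.state();print(s['ee_pos'],s['force'])
E
```

```text
time_s: 21.27
ee_pos: [0.5495, 0.0963, 0.0272]
tcp_rot: [[0.04, 0.999, -0.004], [0.999, -0.04, 0.0], [0.0, -0.004, -1.0]]
force: [-3.9, 1.0, 0.6]
opening: 0.0499
[0.54951983 0.09632404 0.02724327] [-4.51884646  0.73976705  0.68624456]
```

View pics/z23.png

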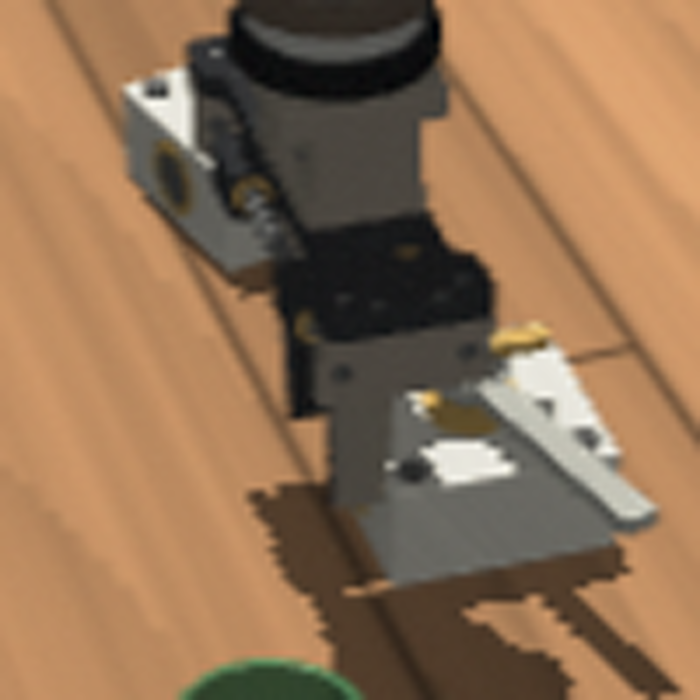

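```bash
python3 -m pendant '[{"linear":[0,-0.008,0],"yaw":0},{"linear":[0,-0.02,-0.01],"yaw":0},{"linear":[0,-0.02,-0.05],"yaw":0},{"linear":[0,-0.02,-0.09],"yaw":0},{"linear":[0.01,-0.01,-0.125],"yaw":0.1},{"linear":[0.072,0.053,-0.125],"yaw":1.571},{"linear":[0.072,0.053,-0.125],"yaw":1.571},{"linear":[0.072,0.053,-0.125],"yaw":1.571},{"linear":[0.072,0.053,-0.125],"yaw":1.571},{"linear":[0.072,0.053,-0.125],"yaw":1.571},{"linear":[0.072,0.053,-0.125],"yaw":1.571},{"linear":[0.072,0.053,-0.125],"yaw":1.571},{"linear":[0.072,0.053,-0.125],"yaw":1.571},{"linear":[0.072,0.053,-0.125],"yaw":1.571},{"linear":[0.072,0.053,-0.125],"yaw":1.571},{"linear":[0.072,0.053,-0.125],"yaw":1.571},{"linear":[0.072,0.053,-0.125],"yaw":1.571},{"linear":[0.072,0.053,-0.125],"yaw":1.571},{"linear":[0.072,0.053,-0.125],"yaw":1.571},{"linear":[0.072,0.053,-0.125],"yaw":1.571}]'
python3 - <<'E'
from h import *
im=grab('side');cv2.imwrite('pics/side24.png',im);cv2.imwrite('pics/z24.png',crop(im,320,190,60,60,7)[:600,:800])
im=grab('top');cv2.imwrite('pics/top24.png',im)
s=arm.state();print(s['ee_pos'],s['joint_positions'])
E
```

```text
time_s: 22.98
ee_pos: [0.6068, 0.1659, 0.153]
tcp_rot: [[0.999, -0.038, 0.001], [-0.038, -0.999, 0.0], [0.001, -0.0, -1.0]]
force: [0.2, 1.0, -0.2]
opening: 0.0503
[0.60665183 0.16593919 0.15283787] [ 7.52054697e-02  3.35733094e-01  1.49054317e+00 -3.23675863e-05
  1.31483451e+00  1.13628539e-01]
```

View pics/z24.png

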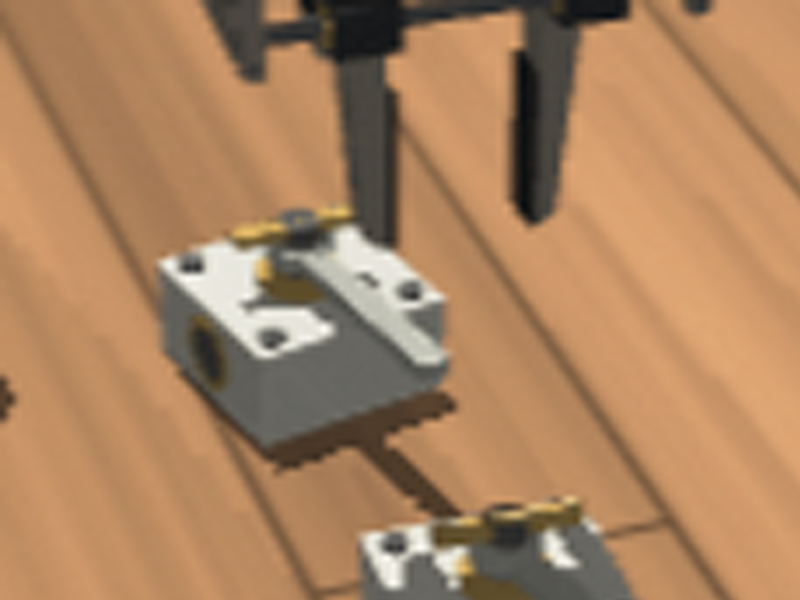

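View pics/top24.png

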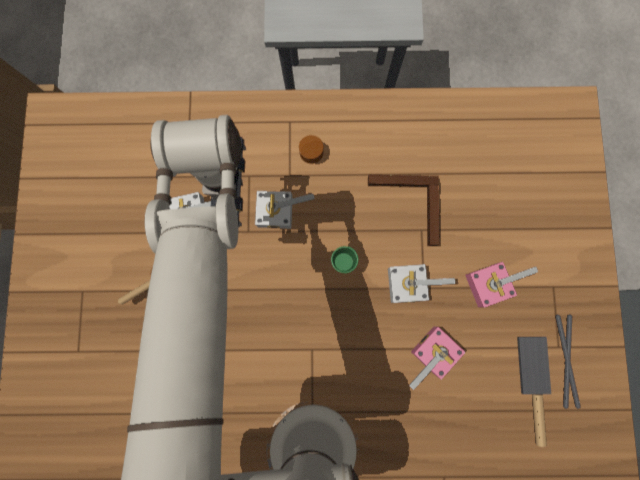

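```bash
python3 - <<'E'
from h import *
im=cv2.imread('pics/top24.png')
c=(.605,.096)
print(meas(im,c))
AX['M']=(.605,.0965); print(bar(im,'top',AX['M'],.0725,.014,.029,.0035,'y',180,True),bar(im,'top',AX['M'],.063,.03,.1,.007,'g',-80,False))
print(w('top',271,208,.07))
E
```

```text
{'bc': array([0.6047, 0.1252]), 'sz': array([0.0359, 0.0909]), 'bang': -1.97, 'lev_pca': np.float64(-173.58), 'lev_c': np.float64(98.41), 'rmax': np.float64(0.115), 'ptr': np.float64(nan), 'pmid': array([nan, nan]), 'plen': np.float64(0.0064)}
(np.float64(178.31176954399908), np.float64(-3.137855814048089), np.float64(200.28828378770095)) (np.float64(-76.13267088333637), np.float64(-5.76166727114354e-05), np.float64(612.3637573566091))
[0.59823387 0.09972956]h.py:54: RuntimeWarning: Mean of empty slice.
  A,B=Q[pr>0].mean(0),Q[pr<0].mean(0); dd=A-B
  ret = um.true_divide(
```

```bash
python3 -m pendant '[{"linear":[0,0,0.04],"yaw":0},{"linear":[0,0,0.08],"yaw":0},{"linear":[0.002,0,0.115],"yaw":0},{"linear":[0.003,0,0.125],"yaw":0},{"linear":[0.003,0.004,0.125],"yaw":0},{"linear":[0.0035,0.008,0.125],"yaw":0},{"linear":[0.0035,0.011,0.125],"yaw":0},{"linear":[0.0035,0.014,0.125],"yaw":0},{"linear":[0.004,0.017,0.125],"yaw":0},{"linear":[0.0045,0.021,0.125],"yaw":0},{"linear":[0.005,0.026,0.125],"yaw":0},{"linear":[0.006,0.032,0.125],"yaw":0},{"linear":[0.007,0.039,0.125],"yaw":0},{"linear":[0.0075,0.046,0.125],"yaw":0},{"linear":[0.008,0.053,0.125],"yaw":0},{"linear":[0.009,0.060,0.125],"yaw":0},{"linear":[0.0095,0.065,0.125],"yaw":0},{"linear":[0.010,0.068,0.125],"yaw":0},{"linear":[0.010,0.068,0.125],"yaw":0}]'
python3 - <<'E'
from h import *
im=grab('side');cv2.imwrite('pics/side25.png',im);cv2.imwrite('pics/z25.png',crop(im,335,220,57,42,7))
s=arm.state();print(s['ee_pos'],s['force'])
E
```

```text
time_s: 24.67
ee_pos: [0.6158, 0.0985, 0.0308]
tcp_rot: [[0.999, -0.041, 0.005], [-0.041, -0.999, 0.003], [0.005, -0.003, -1.0]]
force: [-1.1, 3.9, 3.3]
opening: 0.0502
[0.61586557 0.09853974 0.03078963] [-0.37607543  4.65370381  3.89830863]
```

View pics/z25.png

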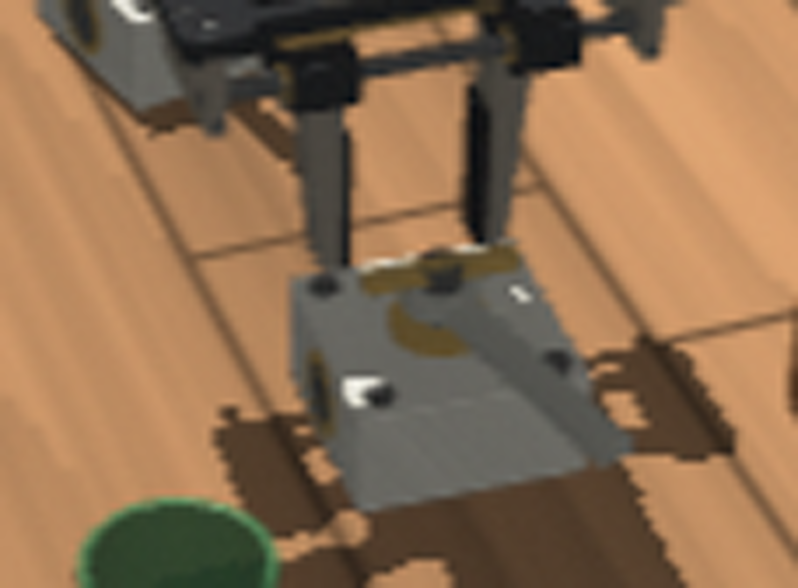

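```bash
python3 -m pendant '[{"linear":[0,0.003,0],"yaw":0},{"linear":[0.001,0.008,0],"yaw":0},{"linear":[0.0016,0.015,0],"yaw":0},{"linear":[0.0024,0.022,0],"yaw":0},{"linear":[0.0033,0.030,0],"yaw":0},{"linear":[0.0042,0.038,0],"yaw":0},{"linear":[0.005,0.046,0],"yaw":0},{"linear":[0.006,0.054,0],"yaw":0},{"linear":[0.007,0.062,0],"yaw":0},{"linear":[0.0078,0.070,0],"yaw":0},{"linear":[0.0085,0.078,0],"yaw":0},{"linear":[0.0088,0.086,0],"yaw":0},{"linear":[0.009,0.094,0],"yaw":0},{"linear":[0.0094,0.102,0],"yaw":0},{"linear":[0.0097,0.110,0],"yaw":0},{"linear":[0.010,0.118,0],"yaw":0},{"linear":[0.0103,0.126,0],"yaw":0},{"linear":[0.0106,0.133,0],"yaw":0},{"linear":[0.0108,0.138,0],"yaw":0},{"linear":[0.011,0.141,0],"yaw":0}]'
python3 - <<'E'
from h import *
im=grab('side');cv2.imwrite('pics/side26.png',im);cv2.imwrite('pics/z26.png',crop(im,345,270,66,50,6))
s=arm.state();print(s['ee_pos'],s['force'])
E
```

```text
time_s: 26.38
ee_pos: [0.6211, -0.0426, 0.0307]
tcp_rot: [[0.999, -0.041, 0.004], [-0.041, -0.999, 0.003], [0.004, -0.003, -1.0]]
force: [-0.0, 9.1, 5.8]
opening: 0.05
[ 0.62112598 -0.04306618  0.03075671] [0.12924642 6.86996348 4.3443364 ]
```

View pics/z26.png

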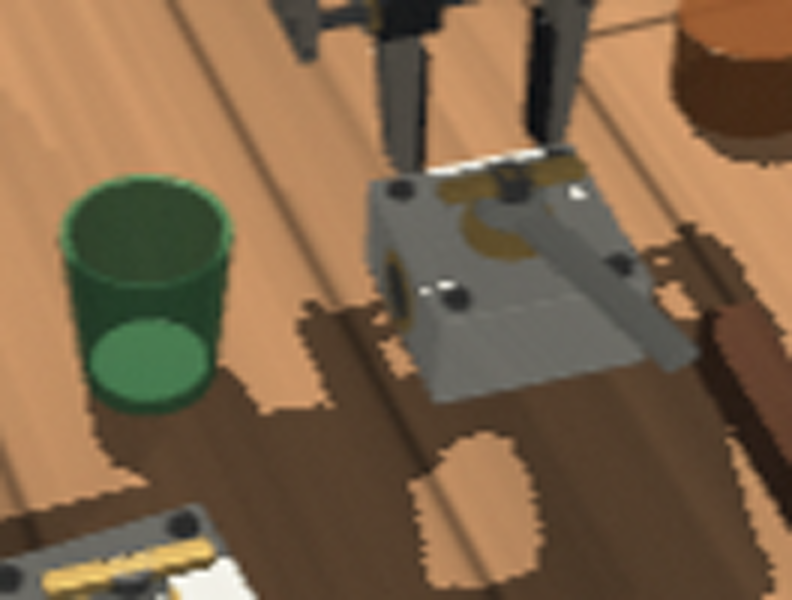

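```bash
python3 -m pendant '[{"linear":[0,0.003,0],"yaw":0},{"linear":[0.0003,0.009,0],"yaw":0},{"linear":[0.0006,0.017,0],"yaw":0},{"linear":[0.001,0.026,0],"yaw":0},{"linear":[0.0013,0.035,0],"yaw":0},{"linear":[0.0017,0.044,0],"yaw":0},{"linear":[0.002,0.053,0],"yaw":0},{"linear":[0.0024,0.062,0],"yaw":0},{"linear":[0.0027,0.071,0],"yaw":0},{"linear":[0.003,0.080,0],"yaw":0},{"linear":[0.0034,0.089,0],"yaw":0},{"linear":[0.0037,0.098,0],"yaw":0},{"linear":[0.004,0.107,0],"yaw":0},{"linear":[0.0044,0.116,0],"yaw":0},{"linear":[0.0048,0.125,0],"yaw":0},{"linear":[0.005,0.133,0],"yaw":0},{"linear":[0.0052,0.140,0],"yaw":0},{"linear":[0.0054,0.145,0],"yaw":0},{"linear":[0.0055,0.148,0],"yaw":0},{"linear":[0.0055,0.150,0],"yaw":0}]'
python3 - <<'E'
from h import *
im=grab('side');cv2.imwrite('pics/side27.png',im);cv2.imwrite('pics/z27.png',crop(im,385,310,66,50,6))
im=grab('top');cv2.imwrite('pics/top27.png',im);cv2.imwrite('pics/t27.png',crop(im,405,205,50,40,8))
s=arm.state();print(s['ee_pos'],s['force'])
E
```

```text
time_s: 28.1
ee_pos: [0.6204, -0.1924, 0.0307]
tcp_rot: [[0.999, -0.04, 0.004], [-0.04, -0.999, 0.003], [0.003, -0.003, -1.0]]
force: [-0.3, 10.5, 6.8]
opening: 0.0498
[ 0.62039343 -0.19271605  0.03071346] [-0.02510263  8.31708381  5.76670206]
```

View pics/z27.png

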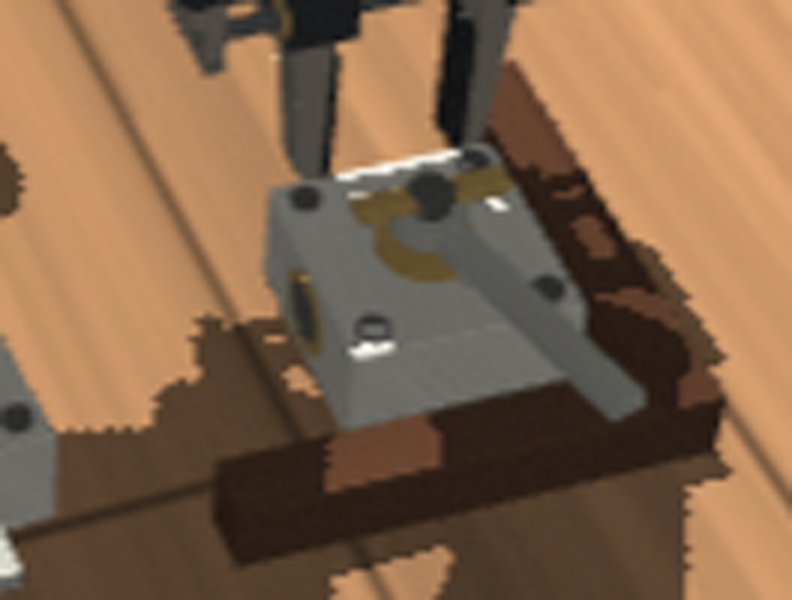

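View pics/t27.png

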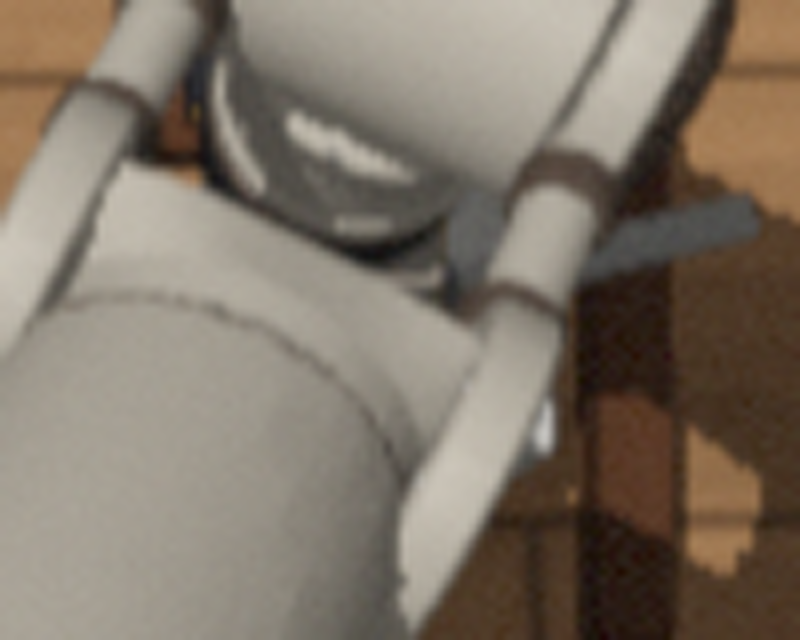

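```bash
python3 -m pendant '[{"linear":[0,0.002,0],"yaw":0},{"linear":[0,0.004,0],"yaw":0},{"linear":[0,0.006,0],"yaw":0},{"linear":[0,0.008,0],"yaw":0},{"linear":[0,0.010,0],"yaw":0}]'; python3 -m pendant '[{"linear":[0,0.0015,0],"yaw":0},{"linear":[0,0.003,0],"yaw":0}]'
```

```text
time_s: 28.62
ee_pos: [0.62, -0.202, 0.0307]
tcp_rot: [[0.999, -0.04, 0.004], [-0.04, -0.999, 0.003], [0.003, -0.003, -1.0]]
force: [1.1, 8.4, 6.7]
opening: 0.0503
time_s: 28.78
ee_pos: [0.6199, -0.205, 0.0307]
tcp_rot: [[0.999, -0.04, 0.004], [-0.04, -0.999, 0.003], [0.003, -0.003, -1.0]]
force: [0.6, 10.3, 6.8]
opening: 0.0501
```

```bash
for i in 1 2; do python3 -m pendant '[{"linear":[0,0.001,0],"yaw":0},{"linear":[0,0.002,0],"yaw":0}]'|grep -E "ee_pos|force"; done
```

```text
ee_pos: [0.6198, -0.2069, 0.0307]
force: [0.4, 9.1, 6.4]
ee_pos: [0.6198, -0.2089, 0.0307]
force: [0.3, 9.2, 6.0]
```

```bash
for i in 1 2; do python3 -m pendant '[{"linear":[0,0.001,0],"yaw":0},{"linear":[0,0.002,0],"yaw":0}]'|grep -E "ee_pos|force"; done
python3 - <<'E'
from h import *
im=grab('side');cv2.imwrite('pics/side28.png',im);cv2.imwrite('pics/z28.png',crop(im,385,310,66,50,6))
E
```

```text
ee_pos: [0.6197, -0.2097, 0.0307]
force: [0.0, 14.9, 9.5]
ee_pos: [0.6197, -0.2099, 0.0306]
force: [1.1, 19.4, 10.9]
```

View pics/z28.png

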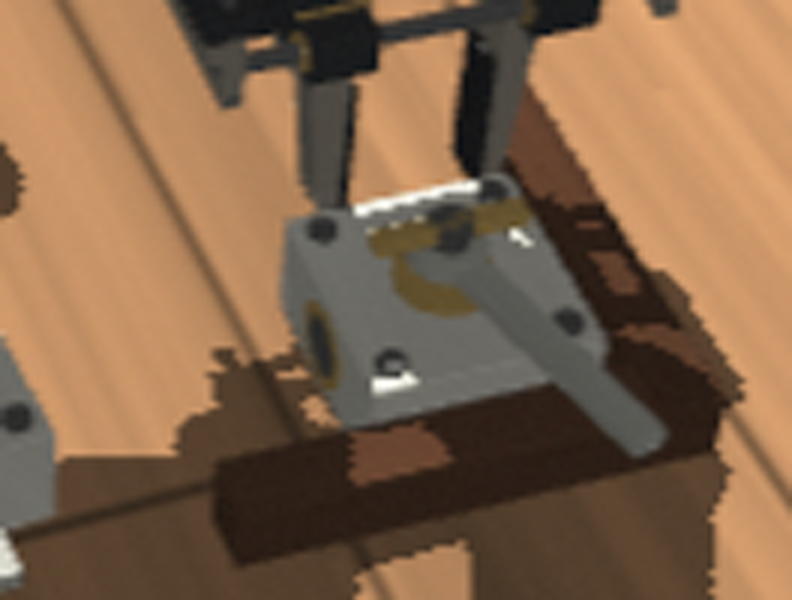

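```bash
python3 -m pendant '[{"linear":[0,-0.006,0],"yaw":0},{"linear":[0,-0.022,0],"yaw":0},{"linear":[0,-0.022,-0.04],"yaw":0},{"linear":[0,-0.022,-0.08],"yaw":0},{"linear":[-0.01,-0.02,-0.125],"yaw":-0.1},{"linear":[-0.088,0.048,-0.125],"yaw":-1.571},{"linear":[-0.088,0.048,-0.125],"yaw":-1.571},{"linear":[-0.088,0.048,-0.125],"yaw":-1.571},{"linear":[-0.088,0.048,-0.125],"yaw":-1.571},{"linear":[-0.088,0.048,-0.125],"yaw":-1.571},{"linear":[-0.088,0.048,-0.125],"yaw":-1.571},{"linear":[-0.088,0.048,-0.125],"yaw":-1.571},{"linear":[-0.088,0.048,-0.125],"yaw":-1.571},{"linear":[-0.088,0.048,-0.125],"yaw":-1.571},{"linear":[-0.088,0.048,-0.125],"yaw":-1.571},{"linear":[-0.088,0.048,-0.125],"yaw":-1.571},{"linear":[-0.088,0.048,-0.125],"yaw":-1.571},{"linear":[-0.088,0.048,-0.125],"yaw":-1.571},{"linear":[-0.088,0.048,-0.125],"yaw":-1.571},{"linear":[-0.088,0.048,-0.125],"yaw":-1.571}]' 0.348
python3 - <<'E'
from h import *
im=grab('side');cv2.imwrite('pics/side29.png',im);cv2.imwrite('pics/z29.png',crop(im,375,300,66,60,5))
im=grab('top');cv2.imwrite('pics/top29.png',im);cv2.imwrite('pics/t29.png',crop(im,405,205,50,40,8))
s=arm.state();print(s['ee_pos'],s['tcp_rot'][0])
E
```

```text
time_s: 31.17
ee_pos: [0.5281, -0.2593, 0.1532]
tcp_rot: [[0.042, 0.999, 0.0], [0.999, -0.042, -0.001], [-0.001, 0.001, -1.0]]
force: [0.8, 0.3, -0.1]
opening: 0.0302
[ 0.52806857 -0.2592487   0.15293161] [4.13866625e-02 9.99143171e-01 2.60200994e-04]
```

View pics/z29.png

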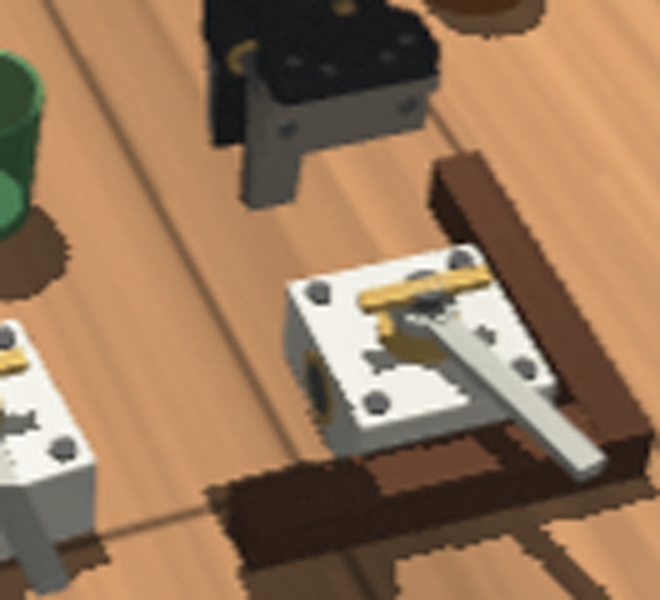

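View pics/t29.png

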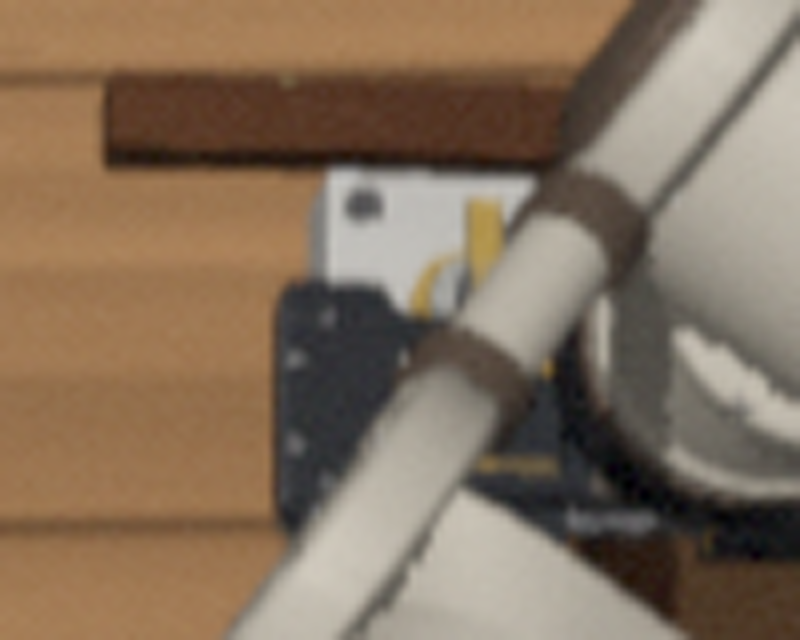

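```bash
python3 -m pendant '[{"linear":[0.004,0,0.04],"yaw":0},{"linear":[0.004,0,0.08],"yaw":0},{"linear":[0.004,0,0.112],"yaw":0},{"linear":[0.004,0,0.124],"yaw":0},{"linear":[0.004,0,0.124],"yaw":0},{"linear":[0.004,0.006,0.124],"yaw":0},{"linear":[0.004,0.012,0.124],"yaw":0},{"linear":[0.004,0.017,0.124],"yaw":0},{"linear":[0.004,0.020,0.124],"yaw":0}]'|grep -E "ee_pos|force"
python3 - <<'E'
from h import *
im=grab('side');cv2.imwrite('pics/side30.png',im);cv2.imwrite('pics/z30.png',crop(im,375,300,66,60,5))
E
```

```text
ee_pos: [0.5506, -0.2573, 0.0312]
force: [0.6, 0.3, 0.4]
```

View pics/z30.png

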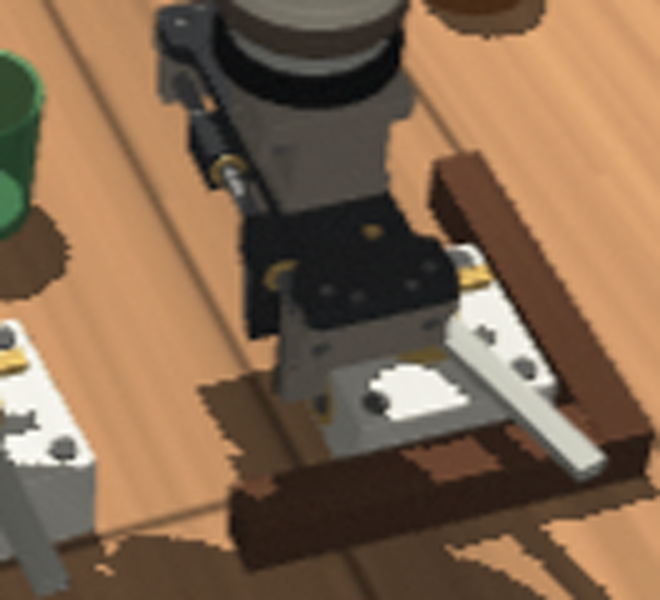

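```bash
python3 -m pendant '[{"linear":[0,0.002,0],"yaw":0},{"linear":[0,0.004,0],"yaw":0},{"linear":[0,0.006,0],"yaw":0},{"linear":[0,0.008,0],"yaw":0},{"linear":[0,0.010,0],"yaw":0}]'|grep -E "ee_pos|force"; for i in 1 2 3; do python3 -m pendant '[{"linear":[0,0.001,0],"yaw":0},{"linear":[0,0.002,0],"yaw":0}]'|grep -E "ee_pos|force"; done
```

```text
ee_pos: [0.5574, -0.2564, 0.0286]
force: [-7.8, 0.0, 5.6]
ee_pos: [0.5575, -0.2564, 0.0286]
force: [-12.7, 1.0, 9.0]
ee_pos: [0.559, -0.2564, 0.0286]
force: [-10.9, 1.0, 7.6]
ee_pos: [0.5613, -0.2565, 0.0286]
force: [-10.1, 1.0, 8.9]
```

```bash
for i in 1 2 3 4; do python3 -m pendant '[{"linear":[0,0.001,0],"yaw":0},{"linear":[0,0.002,0],"yaw":0}]'|grep -E "ee_pos|force"; done; python3 -c "
from h import *
im=grab('side');cv2.imwrite('pics/side31.png',im);cv2.imwrite('pics/z31.png',crop(im,375,300,66,60,5))"
```

```text
ee_pos: [0.5633, -0.2565, 0.0286]
force: [-10.6, 0.8, 7.8]
ee_pos: [0.5653, -0.2566, 0.0285]
force: [-10.7, 0.3, 8.2]
ee_pos: [0.5673, -0.2567, 0.0285]
force: [-10.8, 1.5, 7.8]
ee_pos: [0.5686, -0.2567, 0.0285]
force: [-15.4, 0.9, 10.8]
```

View pics/z31.png

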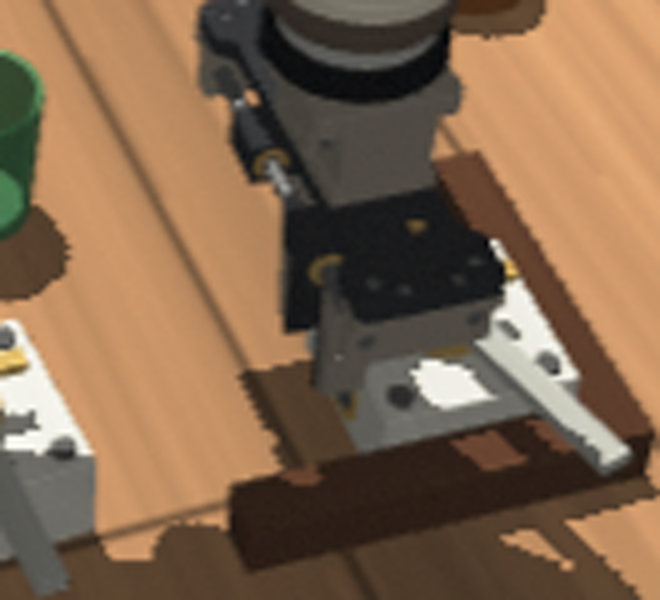

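```bash
python3 -m pendant '[{"linear":[0,0.001,0],"yaw":0},{"linear":[0,0.002,0],"yaw":0},{"linear":[0,0.002,0],"yaw":0}]'|grep -E "ee_pos|force"
python3 -m pendant '[{"linear":[0,-0.006,0],"yaw":0},{"linear":[0,-0.022,0],"yaw":0},{"linear":[0,-0.022,-0.04],"yaw":0},{"linear":[0,-0.022,-0.08],"yaw":0},{"linear":[0,-0.022,-0.12],"yaw":0},{"linear":[0.02,-0.1,-0.12],"yaw":0},{"linear":[0.1,-0.12,-0.12],"yaw":0},{"linear":[0.3,-0.15,-0.12],"yaw":0},{"linear":[0.3,-0.15,-0.12],"yaw":0},{"linear":[0.3,-0.15,-0.12],"yaw":0},{"linear":[0.3,-0.15,-0.12],"yaw":0},{"linear":[0.3,-0.15,-0.12],"yaw":0},{"linear":[0.3,-0.15,-0.12],"yaw":0},{"linear":[0.3,-0.15,-0.12],"yaw":0},{"linear":[0.3,-0.15,-0.12],"yaw":0},{"linear":[0.3,-0.15,-0.12],"yaw":0}]'|grep -E "time|ee_pos|force"
python3 - <<'E'
from h import *
im=grab('side');cv2.imwrite('pics/side32.png',im)
t=grab('top');cv2.imwrite('pics/top32.png',t);cv2.imwrite('pics/t32.png',np.hstack([crop(t,415,200,35,40,7),crop(im,385,310,45,40,7)[:, :300]]))
cv2.imwrite('pics/z32.png',crop(im,385,310,50,40,8))
E
```

```text
ee_pos: [0.5686, -0.2567, 0.0285]
force: [-20.6, 1.9, 14.6]
time_s: 35.28
ee_pos: [0.4364, 0.0488, 0.1489]
force: [-0.4, -0.2, -0.1]
```

View pics/top32.png

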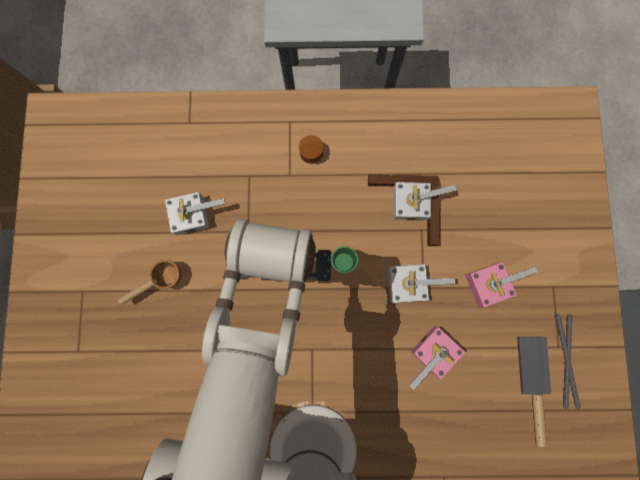

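View pics/t32.png

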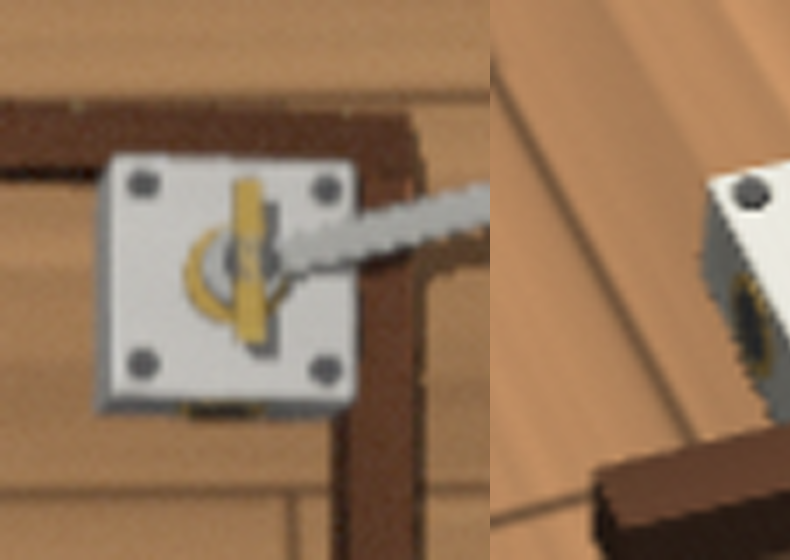

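View pics/z32.png

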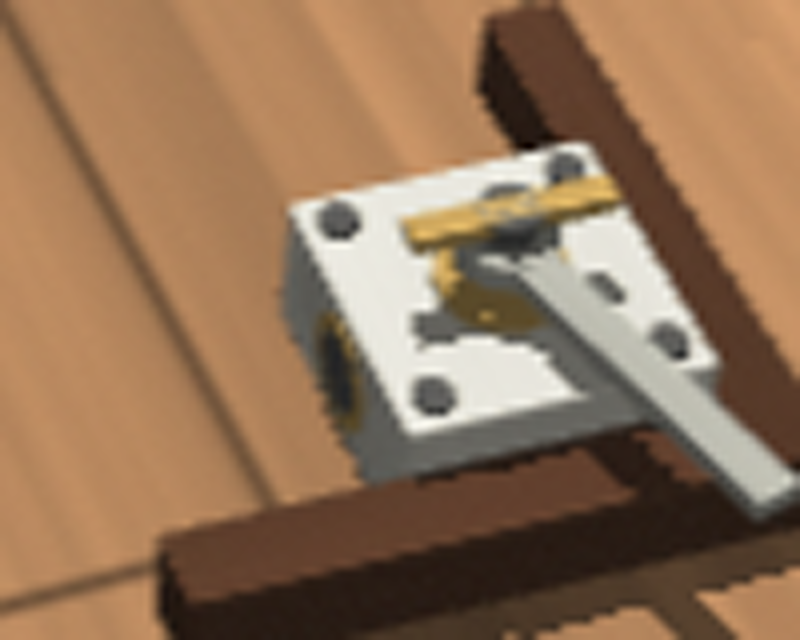

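```bash
python3 - <<'E'
from h import *
im=cv2.imread('pics/top32.png');i0=cv2.imread('pics/top0.png')
T=(.624,-.266);AX['M']=T
o=meas(im,T);print({k:np.array(v).tolist() for k,v in o.items()})
print('M',ang(im,'top','M',l0=-78))
si=cv2.imread('pics/side32.png');print('M side ptr',bar(si,'side',T,.0725,.014,.029,.0035,'y',180,True)); m=meas(si,T,cam='side');print({k:np.array(v).tolist() for k,v in m.items()})
for k in 'LR': print(k,ang(im,'top',k), 'axis',meas(im,V[k])['bc'],meas(i0,V[k])['bc'])
d=cv2.absdiff(im,i0).max(2)
for n,(x,y) in dict(tumb=(345,260),weight=(311,149),scoop=(155,282),pink1=(497,285),pink2=(440,353)).items(): print(n,(d[y-18:y+18,x-18:x+18]>50).sum())
# predicted block top corners overlay
b=cv2.resize(im[160:240,370:470],None,fx=8,fy=8,interpolation=cv2.INTER_CUBIC)
C=np.array([.6672,-.3121]);th=np.radians(-2.35);R=np.array([[np.cos(th),-np.sin(th)],[np.sin(th),np.cos(th)]])
P=[p('top',(*(C+R@np.array(q)),.045)) for q in((0,0),(-.09,0),(-.09,.09),(0,.09))]
cv2.polylines(b,[np.int32([((u-370+.5)*8,(v-160+.5)*8) for u,v in P])],True,(0,0,255),1);cv2.imwrite('pics/ov.png',b)
E
```

```text
{'bc': [0.6222, -0.2645], 'sz': [0.1011, 0.0934], 'bang': -3.26, 'lev_pca': -77.12, 'lev_c': -76.01, 'rmax': 0.1087, 'ptr': 178.17, 'pmid': [0.0001, 0.0004], 'plen': 0.0571}
M (array([178.51,  -1.15, 286.1 ]), array([-77.28,  -0.  , 632.58]), np.float64(14.21))
M side ptr (np.float64(177.6785691668186), np.float64(0.00034189191355835324), np.float64(344.94935073639743))
{'bc': [0.6222, -0.2707], 'sz': [0.0947, 0.0922], 'bang': -3.01, 'lev_pca': -162.62, 'lev_c': -75.25, 'rmax': 0.1063, 'ptr': -175.69, 'pmid': [0.0006, 0.0001], 'plen': 0.0617}
L (array([183.85,  -3.08, 299.12]), array([-76.95,  -0.  , 618.98]), np.float64(9.19)) axis [0.5968 0.3227] [0.5966 0.3233]
R (array([178.1 ,  -2.29, 294.11]), array([-87.51,   0.  , 692.1 ]), np.float64(4.39)) axis [ 0.4064 -0.2477] [ 0.4063 -0.2455]
tumb 301
weight 0
scoop 0
pink1 0
pink2 0
```

View pics/ov.png

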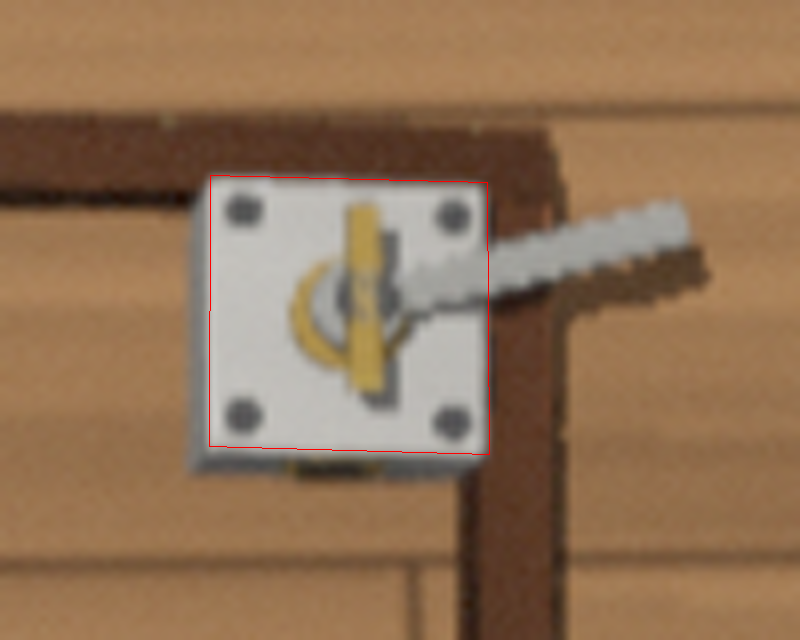

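```bash
python3 - <<'E'
from h import *
a=cv2.imread('pics/top32.png');i0=cv2.imread('pics/top0.png')
g=lambda im,x,y:cv2.cvtColor(im[y-24:y+24,x-24:x+10],cv2.COLOR_BGR2GRAY).astype(np.float32)
for n,(x,y) in dict(R=(405,284),L=(180,213)).items(): print(n,cv2.phaseCorrelate(g(i0,x,y),g(a,x,y)))
cv2.imwrite('pics/cmp.png',np.vstack([np.hstack([crop(i,410,284,33,25,6),crop(i,195,212,33,25,6)]) for i in(i0,a)]))
cv2.imwrite('pics/tb.png',crop(a,340,260,40,30,8))
E
```

```text
R ((0.03977135197516901, -0.23555407511429394), 0.7637016864286529)
L ((0.1059992017782676, -0.07489624286025176), 0.9543279344560923)
```

View pics/cmp.png

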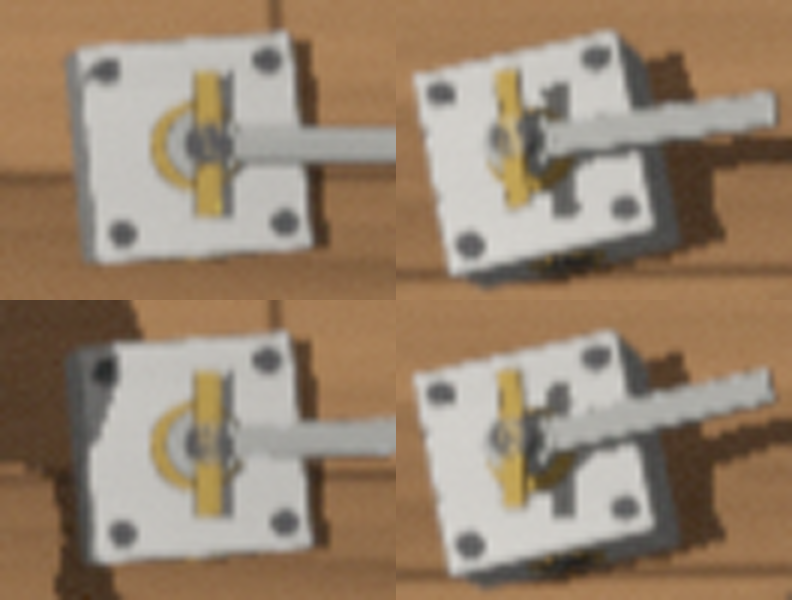

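View pics/tb.png

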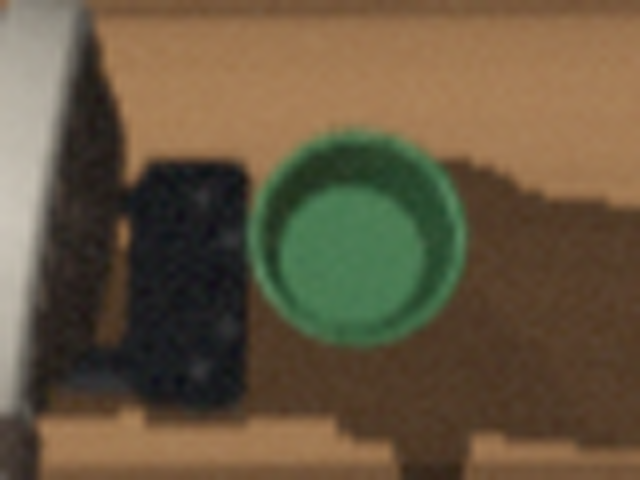

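```bash
python3 -c "
from bench import arm
print(arm.state()['time_s'],arm.state()['force']);print(arm.finish_job())"
```

```text
35.3833 [ 0.33889083  0.99023665 -0.33645991]
the job is handed in; nothing more can be done
None
```

I rocked all three levers clockwise and then anticlockwise until each pointer began to follow. The middle valve, near the tumbler, has the most free play: about ±0.25 rad, against about ±0.14 rad for the far-left valve and ±0.08 rad for the right one. I slid that valve along the bench against the side batten and then the far batten, and handed in at 35.4 s.

**Last checks:**
- **Seating:** the seated valve's top face matches the predicted corner outline to within about a pixel. Contact force rose to about 20 N against each batten.
- **Levers:** from the top view they sit at +14°, +9° and +4.4° (middle, left, right) relative to their stems, all at the anticlockwise bite.
- **Other objects:** the other two valves show no shift beyond a quarter pixel, and the weight, scoop and pink valves look unchanged. The tumbler looks in place, but I checked it only by eye because the gripper covered part of its view.

**What did not go cleanly:**
- **Fingertips:** they sat about 19 mm higher than the given tool data, so my first rock on the left valve passed over the lever. I repeated it lower.
- **Overshoot:** the middle valve's anticlockwise rock went past the bite by an estimated 5–7° of stem turn, more than "just begins".
- **Measurement spread:** the side and top cameras disagreed by 2–4° on lever angle. The ranking of the three valves is well clear of that.

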